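# Latch the chassis into the draw-latch vise

## Robot

A 6-joint arm with a two-finger parallel gripper is mounted at the origin on the work surface. World frame = base frame: x ahead of the robot, y to its left, z up, the work surface at z = 0. Lengths are in mm, angles in rad, forces in N, time in s.
With the tool pointing down it reaches from about 275 to 1000 mm from the base axis. Payload 8.4 kg.
Tool frame: the origin (TCP) lies at the very end of the fingers, on their centre line; the grasp point (between the pads) lies 19 mm behind it; z points along the fingers, y is the direction in which the jaws open and shut (so a half turn about z gives the same grasp; the last joint's range is limited). The gripper opens to 85 mm and grips with 20 to 120 N. Pads are 22 mm wide; open, the fingers measure 114 mm over their backs; the gripper's body (76 mm by 85 mm) begins 54 mm behind the grasp point. The pads swing forward as they close: fully open they stand 13 mm farther back than shut.
Start: joints at [1.262, 0.353, 1.633, -0, 1.155, -0.002], TCP at [188.754, 595.818, 202.181] pointing down, gripper open.
Joint ranges: [-2.63, 2.63], [-0.92, 2.1], [0.06, 2.66], [-1.3, 4.44], [0, 2.69], [-3.02, 3.02]. Speed limits (rad/s): [2.22, 2.22, 2.79, 3.14, 3.14, 3.14].

## Interface

Orientations are given as [roll, pitch, yaw] about the fixed x, y, z axes, in that order (R = Rz(yaw) Ry(pitch) Rx(roll)).
In Python, from rig import readout, grab_frame, calibration, r gives the robot as it stands. The module is installed in compiled form; this text tells all that it offers.
- The arm moves only by the tool play_rows, never from a script. Its argument "rows" is a list of rows, each a list of 3 entries, a list of its own where there are three numbers: the closure in counts, from 0 (fully open) to 255 (shut), then the shift along the tool's x, y, z in cm, then the turn, a rotation vector about the tool's x, y, z in rad. In form: [[gripper, [dx, dy, dz], [rx, ry, rz]], ...]. A call has 1 to 12 rows; each row is the pose to reach, as a shift and turn from the pose commanded when the call began, along the tool's axes at that moment; what a row does not reach only later rows make up. A row lasts 1/12 s, in which the tool goes at most 41.7 mm and 7.16 degrees, less where a joint would pass 70% of its speed; a pose out of reach is approached as far as the arm can. A call with a gripper value outside its range is refused whole. The fingers move at their own pace and stop on an object; "squeeze" is the grip in N (left out, the last holds). Time passes only in rows, so rows that repeat a pose let the fingers close. It gives the time, the measured TCP pose, the force and the opening at its end, in the units of the state.
- readout.sense(): the state, without advancing time (a new reading comes with each control period).
- grab_frame(name): name is "scene" or "top"; returns (picture, depth): 400x640x3 uint8, red, green, blue; 400x640 float32, mm along the optical axis (not along the pixel's ray), 0 where there is no reading.
- calibration(name): a dict with "vfov" (degrees; the focal length in pixels is half the picture's height over the tangent of half this angle, whatever the lens; pixels are square), "cx", "cy" (the principal point, pixels), "cam_to_world" (4x4, takes a point from camera to world coordinates). Camera axes: x right, y down, z forward; pixel columns grow to the right and rows downward; lengths in mm; the calibration is good to about 2 mm. A picture is of the moment at which its call begins. calibration takes no time and is no camera call.
- r.sign_off(): hands the job in, once; it reports no verdict.
The state is a dict: "clock": time; "qpos": joint angles; "qvel": joint speeds; "joint_efforts": joint torques, N m; "eef_pos": TCP position; "tcp_rot": TCP orientation; "contact_force": force on the tool from outside, world axes, zero at the start; "wrist_torque": the same for the moment, N m; "opening": opening from 0.0 (shut) to 1.0 (fully open).
Only numpy, scipy, OpenCV 4.12 (cv2) and the standard library are available. Lean on these libraries where they do the work, as an engineer would, in place of code of your own. Each camera call takes 0.05 s, during which the arm holds its last target.

## Task

Clamp the steel chassis section in the vise with its draw latch: take the wire bail by its brass fin, hook its crossbar under the lip of the brass keeper on the moving jaw, then push the red-tipped lever over past centre until it lies fully down and the bail holds the jaw drawn in. Feel for the keeper gently: do not press it down hard on its spring leaf, do not bear hard on the lever once it is nearly home, and leave the tubes, socket and clip where they are.

Things in the scene. Friction and masses are not known exactly. Their poses are not given: they have to be found in the camera images.
- vise: Dark cast iron vise fixed to the counter, bed 165 x 85 x 18 mm, a 170 mm wide bare steel chassis section standing across it (top edge 70 mm high). Origin on the counter straight below the lever's pivot; x points along the latch from the lever to the keeper side, y along the pivot pins (the latch lies in the plane y = 0), z up. Lever pivot A: x 0, z 90 mm
- seat (a point): Mean place of the seated crossbar's centre: vise x 81.5, y 0, z 86 mm, axes as the vise. The real seat differs each time by up to 2.5 mm in x and 10 mm in z from this point; that is not measured: find it by touch or sight. The crossbar must pass outside (+x of) the keeper's lip, go down onto the keeper's floor, and back under the lip against its post
- keeper (a joint): Brass keeper: hook 16 mm wide, open to vise +x. Seat (crossbar centre) is 2.5 mm above its floor, 2.5 mm beyond its post. Lip: underside 5, top 12 mm above the seat, end 5 mm +x of it; its outer face is a ramp, a bar pulled against it rides up over the top. Floor ends 12 mm +x of the seat. Value (m): pressed down on its leaf, 8 N per mm; over 1.5 mm bends it
- lever (a joint): Steel lever about A (rad): 0 = lying flat towards vise -x, closed at its stop; grows swinging up (1.57 upright) and on towards the keeper, limit 2.6; stays where left. Bar 22 mm wide, 14 to 90 mm from A, outer part red. When hooked, push it down with up to about 8 N at the handle through dead centre (0.12 to 0.4); short of that it springs back up
- bail (a joint): Wire bail about its pin B, relative to the lever (rad); stays where left. B sits on the lever: vise-frame B = A + 20 mm x (-cos(lever - 0.209), 0, sin(lever - 0.209)). The bail's tilt from level (outer end up positive) is -(lever + bail). Moved by its fin, bail and lever follow as a two-link chain in the latch plane
- handle (a point): Middle of the red part of the lever, on the upper face (the face to push on), 75 mm from the pivot A. Its z axis is the outward normal of that face
- crossbar (a point): Middle of the bail's 5 mm thick steel crossbar, 29 mm wide, 94 mm from pin B. x axis points from B outward along the bail
- fin (a point): Centre of the brass thumb fin, the place to grip: 10 mm thick (along the pins, the vise's y), 20 mm long, 20 mm high; 28 mm beyond the crossbar along the bail's x axis and 5 mm above it along its z axis
- jaw (a joint): How far the moving jaw, with the keeper, is drawn towards the lever (m): 0 at rest; its spring pushes back with 5 N per mm. Latched, it is drawn 4.5 to 10.5 mm
- tube_a: Glass power tube with tan base, 34 mm diameter, 100 mm tall, standing; origin under its base. Leave alone
- tube_b: The matching second tube. Leave alone
- socket: White ceramic tube socket, 42 mm diameter, 20 mm high; origin under its centre. Leave alone
- clip: Squat copper heat clip, 34 x 18 x 20 mm; origin under its centre. Leave alone
There are look-alikes about, which are no part of the job. There is more than one size of the vise; the job needs the smallest.

How it is judged:
By the outcome, as a careful person would: the job done as asked, in the order asked, and still so for the second after the job is handed in, with the robot touching nothing.
It also fails if it takes over 56 s, if anything falls off the work surface, if the arm or the gripper's body presses on something with over 40 N, if the wrist force passes 120 N, or if a joint passes its speed limit or range.

## Working session

There is one attempt and no reset: what is moved stays moved. The work goes in short steps, Python scripts to look and compute and a tool call to move; the robot and the scene stay as the last step left them, time stands still between calls to the robot, and variables do not carry over. Pictures are saved under pics/ and viewed, and the job is handed in when it is done.

Besides the shell and the picture viewer there is one more tool, called by a JSON object that holds its "method" and its "body". play_rows: Moves the arm, as the interface text tells. Its arguments: {"type":"object","properties":{"rows":{"type":"array"},"squeeze":{"type":"number"}},"required":["rows"]}

```bash
mkdir -p pics; cat > h.py <<'E'
import numpy as np, cv2, json
from rig import readout, grab_frame, calibration, r
def snap(name,tag):
    p,d=grab_frame(name); cv2.imwrite(f'pics/{tag}.png',p[:,:,::-1]); np.save(f'pics/{tag}.npy',d); return p,d
def cam(name):
    c=calibration(name); f=200/np.tan(np.radians(c['vfov'])/2); return f,c['cx'],c['cy'],np.array(c['cam_to_world'])
def pt(name,d,u,v,z=None):
    f,cx,cy,T=cam(name); z=d[int(v),int(u)] if z is None else z
    return (T@np.array([(u-cx)/f*z,(v-cy)/f*z,z,1]))[:3]
def cloud(name,d):
    f,cx,cy,T=cam(name); v,u=np.mgrid[:d.shape[0],:d.shape[1]]
    P=np.stack([(u-cx)/f*d,(v-cy)/f*d,d,np.ones_like(d)],-1)@T.T
    P=P[...,:3]; P[d==0]=np.nan; return P
def proj(name,X):
    f,cx,cy,T=cam(name); c=np.linalg.inv(T)@np.append(X,1); return f*c[0]/c[2]+cx,f*c[1]/c[2]+cy
E
python3 - <<'E'
from h import *
for n in('scene','top'):
    snap(n,n+'0'); print(n,cam(n))
print(readout.sense())
E
```

```text
scene (np.float64(406.2131015680394), 322.3652521342744, 198.6398775800534, array([[ 2.56169242e-01,  7.97615184e-01, -5.46065323e-01,
         9.20103410e+02],
       [ 9.66475280e-01, -2.21513868e-01,  1.29835045e-01,
        -4.29607179e+01],
       [-1.74026387e-02, -5.61018382e-01, -8.27620398e-01,
         7.09688430e+02],
       [ 0.00000000e+00,  0.00000000e+00,  0.00000000e+00,
         1.00000000e+00]]))
top (np.float64(367.7498537310022), 320.49480082801375, 193.91635101403398, array([[ 2.75911431e-02, -9.81500280e-01,  1.89462209e-01,
         3.23924180e+02],
       [-9.99537813e-01, -2.95087306e-02, -7.30719115e-03,
         6.17429321e+01],
       [ 1.27627994e-02, -1.89173028e-01, -9.81860823e-01,
         9.91496414e+02],
       [ 0.00000000e+00,  0.00000000e+00,  0.00000000e+00,
         1.00000000e+00]]))
{'clock': 0.1, 'qpos': array([ 1.26160217e+00,  3.53542990e-01,  1.63406373e+00, -1.41629790e-05,
        1.15521204e+00, -2.41884324e-03]), 'qvel': array([-0.00261119, -0.00107828, -0.00226316, -0.00020335,  0.0006026 ,
        0.00050322]), 'joint_efforts': array([ 1.83584350e-03, -6.06351042e+01, -3.42821395e+01,  2.23207394e-04,
        3.80320562e-03, -1.53454107e-05]), 'eef_pos': array([188.61490699, 595.37000092, 201.55750465]), 'tcp_rot': array([-3.14036651e+00,  9.98460559e-06,  2.83482307e+00]), 'contact_force': array([-0.49971652, -0.09742709, -0.12839504]), 'wrist_torque': array([0.01755627, 0.01877593, 0.01195348]), 'opening': 1.0002821177264014}
```

View pics/scene0.png

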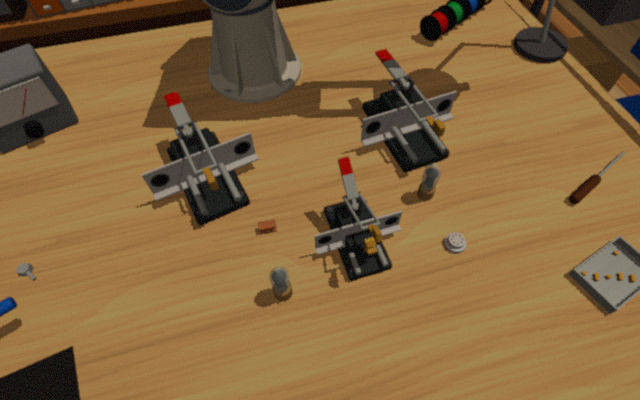

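View pics/top0.png

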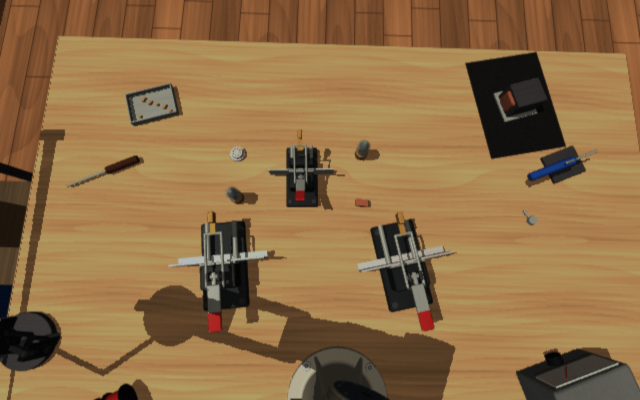

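The vise at top pixel (300,175) and scene (358,235) looks smallest. I'll zoom in and measure it.

```bash
python3 - <<'E'
from h import *
a=cv2.imread('pics/top0.png')[115:225,250:380]; b=cv2.imread('pics/scene0.png')[140:290,280:430]
cv2.imwrite('pics/z1.png',np.hstack([cv2.resize(a,(400,338),interpolation=2)[:338],cv2.resize(b,(338,338),interpolation=2)]))
dt=np.load('pics/top0.npy');ds=np.load('pics/scene0.npy')
for nm,d in(('top',dt),('scene',ds)):
    P=cloud(nm,d); 
    img=cv2.imread(f'pics/{nm}0.png').astype(int)
    B,G,R=img[...,0],img[...,1],img[...,2]
    red=(R>150)&(G<60)&(B<60)
    brass=(R>120)&(G>70)&(B<45)&(R-B>100)
    dark=(R<50)&(G<55)&(B<60)&(P[...,2]<30)
    for l,m in(('red',red),('brass',brass)):
        n,lab,st,c=cv2.connectedComponentsWithStats(m.astype(np.uint8))
        for i in range(1,n):
            if st[i,4]>8:
                q=P[lab==i]; print(nm,l,st[i],np.nanmedian(q,0).round(1))
E
```

```text
top red [419 311  14  20 193] [ 209.  -187.8  130.8]
top red [208 314  12  18 179] [192.3 285.7 130.5]
scene red [437  14   8   7  31] [ -1.7 525.4  62.3]
scene red [383  50  10   8  29] [196.5 288.8 130.4]
scene red [171  93   9  11  38] [ 211.3 -183.6  130.7]
scene brass [132   0  19   5  37] [-4.388e+02 -2.885e+02  1.000e-01]
scene brass [116   2  16   7  37] [-432.  -343.9    0. ]
scene brass [92  5 23  8 45] [-4.257e+02 -4.110e+02  3.000e-01]
scene brass [78 10 13  5 26] [-423.7 -465.4    0.8]
scene brass [66 14 11  4 20] [-422.2 -508.8    1.1]
scene brass [56 16  9  3 13] [-4.229e+02 -5.398e+02  1.000e-01]
scene brass [427 117   6   8  29] [401.5 307.9 117.7]
scene brass [436 120   8   8  34] [431.1 312.1 134.4]
scene brass [203 168  12  15  82] [ 435.7 -136.3  134.2]
scene brass [260 222   7   6  24] [493.3 -62.7  19.8]
scene brass [373 226   7   8  23] [633.9 110.2 155.9]
scene brass [365 238  11  15  94] [624.6 110.2  90.4]
scene brass [595 274   3   6  12] [757.  503.8   9.5]
scene brass [619 274   3   5  11] [768.  545.6   9.7]
scene brass [632 275   3   6  13] [776.4 565.9   9.3]
```

View pics/z1.png

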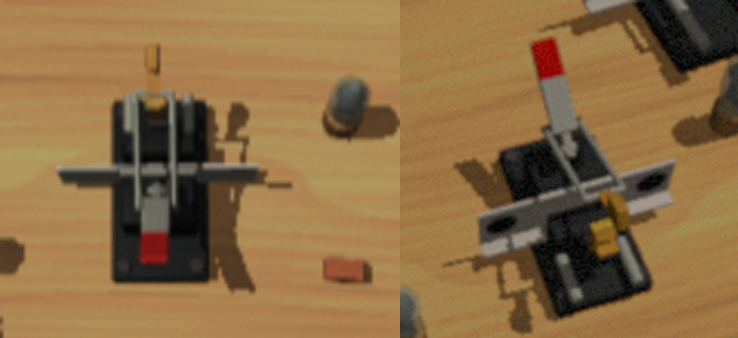

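```bash
python3 - <<'E'
from h import *
np.set_printoptions(suppress=True,linewidth=160)
for nm,box in(('top',(125,215,262,345)),('scene',(145,285,305,410))):
    d=np.load(f'pics/{nm}0.npy');P=cloud(nm,d);img=cv2.imread(f'pics/{nm}0.png').astype(int)
    v0,v1,u0,u1=box
    S=np.zeros(d.shape,bool);S[v0:v1,u0:u1]=1
    B,G,R=img[...,0],img[...,1],img[...,2]
    hsv=cv2.cvtColor(img.astype(np.uint8),cv2.COLOR_BGR2HSV)
    red=S&(R>120)&(G<50)&(B<50)
    br=S&(hsv[...,0]>12)&(hsv[...,0]<28)&(hsv[...,1]>170)&(P[...,2]>40)
    for l,m in(('red',red),('brass',br)):
        for v,u in np.argwhere(m)[::4]: print(nm,l,u,v,P[v,u].round(0))
    sheet=S&(abs(P[...,2]-70)<4)
    q=P[sheet]; 
    print('z70',len(q),q.min(0),q.max(0))
    bed=S&(abs(P[...,2]-18)<5)&(R<70); q=P[bed][:,:2]
    print('bed',cv2.minAreaRect(q.astype(np.float32)),q.min(0),q.max(0))
E
```

```text
top red 297 191 [495. 111. 133.]
top red 301 191 [496. 102. 132.]
top red 298 192 [492. 109. 137.]
top red 302 192 [492.  99. 137.]
top red 299 193 [490. 106. 137.]
top red 303 193 [490.  97. 137.]
top red 299 194 [486. 106. 140.]
top red 303 194 [487.  97. 141.]
top red 299 195 [484. 106. 143.]
top red 303 195 [484.  96. 142.]
top red 299 196 [480. 105. 149.]
top red 303 196 [481.  96. 146.]
top red 299 197 [478. 105. 148.]
top red 303 197 [478.  96. 148.]
top red 299 198 [476. 105. 148.]
top red 303 198 [476.  96. 148.]
top red 299 199 [473. 105. 151.]
top red 303 199 [473.  96. 150.]
top brass 299 134 [629. 111. 155.]
top brass 300 138 [625. 109. 140.]
top brass 302 150 [612. 106.  86.]
top brass 299 152 [612. 114.  66.]
z70 287 [517.68520834  24.35983081  66.0122414 ] [612.75848068 192.47891365  73.45058118]
bed ((558.8668823242188, 105.10313415527344), (140.79684448242188, 176.63113403320312), 68.08021545410156) [476.97569079  24.92274944] [641.25209454 179.45919682]
scene red 346 157 [476. 108. 150.]
scene red 344 158 [476. 105. 150.]
scene red 348 158 [476. 112. 147.]
scene re
[... 3753 characters left out ...]
.  42.]
scene brass 367 249 [626. 103.  79.]
scene brass 371 249 [627. 110.  78.]
scene brass 375 249 [630. 116.  80.]
scene brass 368 250 [629. 104.  80.]
scene brass 372 250 [629. 112.  76.]
scene brass 365 251 [620. 103.  59.]
scene brass 370 251 [632. 107.  80.]
scene brass 374 251 [632. 114.  78.]
scene brass 368 252 [633. 103.  80.]
scene brass 372 252 [634. 110.  80.]
scene brass 368 253 [633. 103.  78.]
scene brass 368 254 [624. 108.  52.]
z70 598 [518.91958083  24.12750897  66.00002015] [620.24069664 191.91290961  73.95987702]
bed ((494.6142578125, 145.21832275390625), (151.45370483398438, 334.7261657714844), 59.94027328491211) [361.97345964  62.14430238] [644.56698865 272.32752806]
```

Scene zoom: the lever is at about 0.76 rad, the bail floats at about 20° tilt, and the fin (378,232) is at z≈148. The brass keeper (370,244) has its lip top at z≈93 and floor at z≈79, so the seat is at z≈81. Next, yaw and model fits.

```bash
python3 - <<'E'
from h import *
np.set_printoptions(suppress=True,linewidth=160)
for nm in('top','scene'):
    d=np.load(f'pics/{nm}0.npy');P=cloud(nm,d).reshape(-1,3)
    q=P[(abs(P[:,2]-70)<3)&(P[:,0]>540)&(P[:,0]<590)&(P[:,1]>15)&(P[:,1]<200)&((abs(P[:,1]-108)>40))]
    k=np.polyfit(q[:,1],q[:,0],1); print(nm,'sheet',len(q),k,'yaw',-np.arctan(k[0]),q[:,1].min(),q[:,1].max(), q[:,0].min(),q[:,0].max())
    b=P[(abs(P[:,2]-18)<2.5)&(P[:,0]>440)&(P[:,0]<660)&(P[:,1]>50)&(P[:,1]<170)]
    print(len(b),cv2.minAreaRect(b[:,:2].astype(np.float32)))
    for y in range(50,170,6):pass
    for lo in range(455,660,20):
        s=b[(b[:,0]>lo)&(b[:,0]<lo+20)]
        if len(s): print(lo,len(s),s[:,1].min().round(1),s[:,1].max().round(1))
    o=P[(P[:,2]>5)&(P[:,0]>380)&(P[:,0]<720)&(P[:,1]>-120)&(P[:,1]<300)&((P[:,1]<15)|(P[:,1]>200))]
    m=np.zeros((340,420),np.uint8); m[(o[:,0]-380).astype(int),(o[:,1]+120).astype(int)]=1
    m=cv2.dilate(m,np.ones((9,9)))
    n,l,st,c=cv2.connectedComponentsWithStats(m)
    for i in range(1,n): print('obj x',st[i,1]+380,st[i,3],'y',st[i,0]-120,st[i,2])
E
```

```text
top sheet 36 [ -0.04706936 571.94159713] yaw 0.04703464099526684 24.359830813398283 192.47891365196233 562.9197205257544 571.3583114596871
532 ((560.9327392578125, 107.59904479980469), (163.1605224609375, 84.504150390625), 2.5958285331726074)
475 145 63.2 146.5
495 131 63.6 147.6
515 58 64.1 145.6
535 39 64.7 149.3
555 23 65.2 150.0
575 17 68.9 148.3
595 37 69.1 152.1
615 60 69.7 153.2
635 22 70.3 150.6
obj x 380 60 y -120 44
obj x 380 59 y 245 55
obj x 423 9 y -72 9
obj x 447 9 y -56 9
obj x 448 9 y 278 9
obj x 461 9 y 209 9
obj x 465 9 y -23 9
obj x 473 9 y -107 9
obj x 477 41 y 259 41
obj x 479 9 y 232 9
obj x 480 28 y -78 43
obj x 480 9 y 216 9
obj x 523 9 y 238 9
obj x 526 9 y -41 9
obj x 540 17 y -116 9
obj x 598 49 y 265 35
obj x 611 42 y -74 48
obj x 658 9 y -37 9
obj x 660 9 y 252 9
obj x 681 9 y -91 9
scene sheet 99 [ -0.04448934 572.09339739] yaw 0.044460026901796526 24.127508971607604 191.91290961413685 561.6898483243338 572.4715686201168
857 ((561.6651611328125, 113.1729965209961), (163.6630859375, 97.61085510253906), 1.5149034261703491)
475 98 62.5 140.3
495 66 62.6 80.8
515 46 64.2 75.9
535 8 65.6 75.4
555 2 64.8 72.7
575 51 64.9 162.4
595 144 67.8 151.2
615 302 68.3 151.8
635 140 69.6 152.7
obj x 380 61 y -120 44
obj x 380 60 y 244 56
obj x 479 29 y -78 43
obj x 479 41 y 259 41
obj x 541 9 y -18 9
obj x 598 51 y 264 36
obj x 614 40 y -75 42
```

```bash
cat > plan.py <<'E'
import sys,os,json
from h import *
from scipy.spatial.transform import Rotation as Ro
from scipy.optimize import brentq
np.set_printoptions(suppress=True,linewidth=160)
PSI=0.045; O=np.array([540.,106.65,0.])
Rv=Ro.from_euler('z',PSI)
def V2W(v): return O+Rv.apply(v)
def W2V(w): return Rv.inv().apply(np.asarray(w)-O)
A=np.array([0,90.])
def B(l): return A+20*np.array([-np.cos(l-.209),np.sin(l-.209)])
def chain(C):
    C=np.asarray(C,float); D=C-A; r_=np.hypot(*D); 
    # angle at A between AC and AB
    a=np.arccos((400+r_**2-94**2)/(40*r_)); ac=np.arctan2(D[1],D[0])
    phi=np.pi-(ac+a)   # B dir angle = pi-phi, B above AC
    l=phi+.209; b=B(l); t=np.arctan2(C[1]-b[1],C[0]-b[0]); return l,t
def Rtool(th):  # tool pointing down with tilt
    y=Rv.apply([0,1,0]); d=Rv.apply([np.cos(th),0,np.sin(th)]); n=Rv.apply([-np.sin(th),0,np.cos(th)])
    return Ro.from_matrix(np.stack([-d,y,-n],1))
GD,GN=3.,-8.   # TCP offset from fin centre
def pose_C(C,th=None):
    l,t=chain(C); t=t if th is None else th
    d=np.array([np.cos(t),np.sin(t)]); n=np.array([-d[1],d[0]])
    q=np.asarray(C)+(28+GD)*d+(5+GN)*n
    return V2W([q[0],0,q[1]]),Rtool(t),l,t
def load():
    j=json.load(open('cmd.json')); return np.array(j['p']),Ro.from_quat(j['q'])
def save(p,R): json.dump({'p':list(p),'q':list(R.as_quat())},open('cmd.json','w'))
def rel(p,R,p0=None,R0=None):
    if p0 is None:p0,R0=load()
    return (R0.inv().apply(p-p0)/10).round(3).tolist(),(R0.inv()*R).as_rotvec().round(4).tolist()
def applied(s,w):
    p0,R0=load(); save(p0+R0.apply(np.array(s)*10),R0*Ro.from_rotvec(w))
def st():
    s=readout.sense(); p,R=load(); print('t',s['clock'],'pos',s['eef_pos'].round(2),'cmd',p.round(2),'rot',s['tcp_rot'].round(3),'cmdrot',R.as_euler('xyz').round(3),'F',s['contact_force'].round(2),'op',round(s['opening'],3)); return s
if not os.path.exists('cmd.json'): save([188.754,595.818,202.181],Ro.from_euler('xyz',[np.pi,0,2.835]))
E
python3 - <<'E'
from plan import *
print(chain([71.5,131.6]))
C0=[71.5,131.6]
p,R,l,t=pose_C(C0); print(p,R.as_euler('xyz'),l,t)
n=-R.as_matrix()[:,2]
print('hover',rel(p+50*n,R))
print('at',p+50*n)
print('grasp from hover',rel(p,R,p+50*n,R))
for C in ([82+12,100],[93,82],[82,82]): print(C,pose_C(C))
E
```

```text
(np.float64(0.7504952617059722), np.float64(0.3393665159696523))
[641.62762234 111.22633245 139.09068676] [-3.14159265  0.33936652 -3.09659265] 0.7504952617059722 0.3393665159696523
hover ([-56.238, -33.104, 1.594], [-0.0597, -0.3358, -0.3482])
at [624.99998179 110.47758315 186.23897351]
grasp from hover ([-0.0, -0.0, 5.0], [0.0, 0.0, 0.0])
[94, 100] (array([664.37936938, 112.25085271,  93.72146749]), Rotation.from_matrix(array([[-0.99332671, -0.04498481, -0.10619989],
                            [-0.0447299 ,  0.99898767, -0.00478222],
                            [ 0.1063075 ,  0.        , -0.9943333 ]])), np.float64(1.8064329588620855), np.float64(-0.10650876383336971))
[93, 82] (array([661.61026332, 112.12615876,  69.98392282]), Rotation.from_matrix(array([[-0.95448293, -0.04498481, -0.29485368],
                            [-0.04298075,  0.99898767, -0.01327738],
                            [ 0.29515247,  0.        , -0.95545016]])), np.float64(1.939863200671529), np.float64(-0.2996150979612402))
[82, 82] (array([650.8218876 , 111.64035389,  70.47556175]), Rotation.from_matrix(array([[-0.95937131, -0.04498481, -0.27853735],
                            [-0.04320087,  0.99898767, -0.01254265],
                            [ 0.27881961, -0.        , -0.96034349]])), np.float64(1.3533759046801508), np.float64(-0.2825647514048294))
```

{"method": "play_rows", "body": {"rows": [[60,[-28,-16.5,-2],[-0.03,-0.168,-0.174]],[100,[-56.2,-33.1,1.6],[-0.06,-0.336,-0.348]],[120,[-56.2,-33.1,1.6],[-0.06,-0.336,-0.348]],[120,[-56.2,-33.1,1.6],[-0.06,-0.336,-0.348]],[120,[-56.2,-33.1,1.6],[-0.06,-0.336,-0.348]],[120,[-56.2,-33.1,1.6],[-0.06,-0.336,-0.348]],[120,[-56.2,-33.1,1.6],[-0.06,-0.336,-0.348]],[120,[-56.2,-33.1,1.6],[-0.06,-0.336,-0.348]],[120,[-56.2,-33.1,1.6],[-0.06,-0.336,-0.348]],[120,[-56.2,-33.1,1.6],[-0.06,-0.336,-0.348]],[120,[-56.2,-33.1,1.6],[-0.06,-0.336,-0.348]],[120,[-56.2,-33.1,1.6],[-0.06,-0.336,-0.348]]]}}

```text
clock: 1.1
eef_pos: [523.5, 222.1, 190.8]
tcp_rot: [3.141, 0.34, -3.097]
contact_force: [-0.3, 0.5, -0.6]
opening: 0.533
```

```bash
python3 - <<'E'
from plan import *
s=readout.sense(); R0=Ro.from_euler('xyz',s['tcp_rot']); p0=s['eef_pos']; print(p0,s['tcp_rot'],s['qvel'])
save(p0,R0)
p,R,l,t=pose_C([71.5,131.6]); n=-R.as_matrix()[:,2]
print(rel(p+45*n,R))
E
```

```text
[523.49685776 222.09603101 190.77730294] [ 3.14129609  0.33979426 -3.09702139] [-1.08616199  0.18092515 -0.17808927  0.43905972 -0.23151945 -1.34589252]
([-8.94, -11.604, 4.138], [0.0002, 0.0004, -0.0004])
```

{"method": "play_rows", "body": {"rows": [[120,[-4,-5.5,1],[0,0,0]],[120,[-8,-10.5,2],[0,0,0]],[120,[-8,-10.5,2],[0,0,0]],[120,[-8,-10.5,2],[0,0,0]],[120,[-8,-10.5,2],[0,0,0]],[120,[-8,-10.5,2],[0,0,0]]]}}

```text
clock: 1.6
eef_pos: [608.8, 122.3, 197.9]
tcp_rot: [3.141, 0.338, -3.099]
contact_force: [0.6, -1.3, -0.0]
opening: 0.531
```

```bash
python3 - <<'E'
from plan import *
s=readout.sense(); R0=Ro.from_euler('xyz',s['tcp_rot']); p0=s['eef_pos']; print(p0,s['tcp_rot'],s['qvel'].round(3),s['contact_force'])
save(p0+[0,0,.5],R0)
p,R,l,t=pose_C([71.5,131.6]); n=-R.as_matrix()[:,2]
print(rel(p+40*n,R)); print(rel(p,R))
snap('scene','s1');snap('top','t1')
a=cv2.imread('pics/top'+'0.png')
a=cv2.imread('pics/t1.png')[115:225,250:380]; b=cv2.imread('pics/s1.png')[140:290,280:430]
cv2.imwrite('pics/z2.png',np.hstack([cv2.resize(a,(400,338),interpolation=2),cv2.resize(b,(338,338),interpolation=2)]))
E
```

```text
[608.79119653 122.27076531 197.91934365] [ 3.14117861  0.33817455 -3.09893931] [ 0.035 -0.011  0.018  0.     0.003  0.004] [ 0.57925809 -1.31239798 -0.00568349]
([-1.077, -1.248, 2.669], [-0.0004, -0.0012, -0.0022])
([-1.082, -1.246, 6.669], [-0.0004, -0.0012, -0.0022])
```

View pics/z2.png

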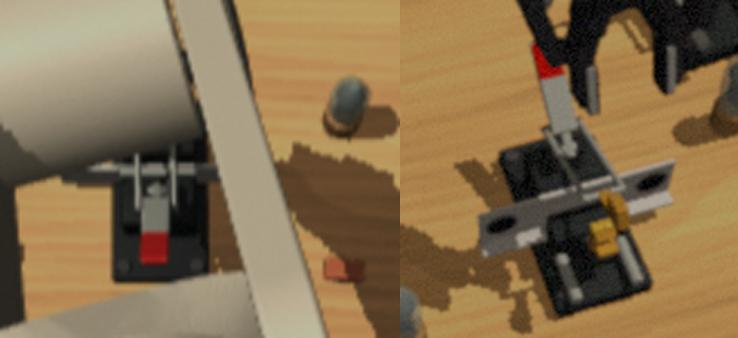

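The gripper is now behind and above the fin, jaws straddling it in y, and the fin is still at scene (378,232). Next I lower it to the grasp.

{"method": "play_rows", "body": {"rows": [[120,[-1.08,-1.25,2.0],[0,0,0]],[120,[-1.08,-1.25,4.5],[0,0,0]],[120,[-1.08,-1.25,4.5],[0,0,0]],[120,[-1.08,-1.25,4.5],[0,0,0]]]}}

```text
clock: 2.03
eef_pos: [633.2, 112.5, 158.3]
tcp_rot: [-3.141, 0.336, -3.095]
contact_force: [-0.1, -0.3, 1.1]
opening: 0.532
```

```bash
cat > look.py <<'E'
from plan import *
import sys
tag=sys.argv[1]
s=readout.sense(); R0=Ro.from_euler('xyz',s['tcp_rot']); p0=s['eef_pos']; print(s['clock'],p0.round(2),'vise',W2V(p0).round(2),s['tcp_rot'].round(4),'qv',s['qvel'].round(3),'F',s['contact_force'].round(2),s['opening'])
snap('scene','s'+tag)
b=cv2.imread(f'pics/s{tag}.png')[140:290,280:430]
cv2.imwrite(f'pics/z{tag}.png',cv2.resize(b,(600,600),interpolation=2))
E
python3 look.py 2;python3 - <<'E'
from plan import *
s=readout.sense(); save(s['eef_pos'],Ro.from_euler('xyz',s['tcp_rot']))
p,R,l,t=pose_C([71.5,131.6]);print(p,rel(p,R))
E
```

```text
2.0333 [633.19 112.52 158.33] vise [ 93.36   1.67 158.33] [-3.1415  0.336  -3.0954] qv [ 0.    -0.031 -0.016  0.001  0.007 -0.004] F [-0.12 -0.31  1.07] 0.5315278164237595
[641.62762234 111.22633245 139.09068676] ([-0.046, -0.173, 2.186], [0.0006, -0.0013, 0.0011])
```

View pics/z2.png

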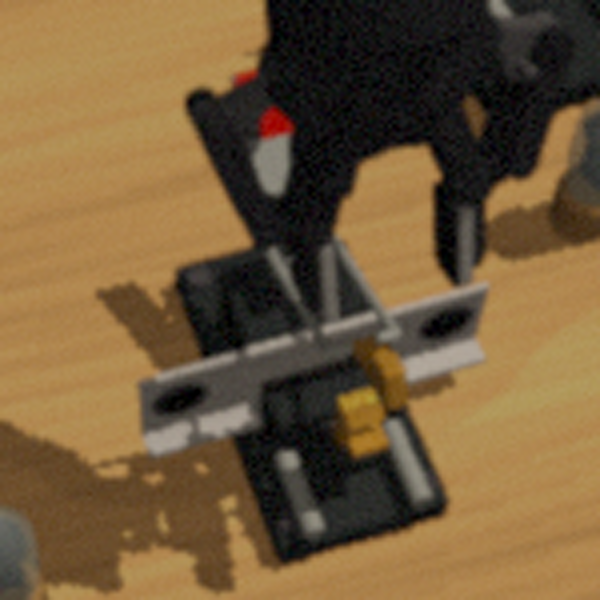

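{"method": "play_rows", "body": {"rows": [[120,[0,-0.17,1.1],[0,0,0]],[120,[0,-0.17,2.2],[0,0,0]],[120,[0,-0.17,2.2],[0,0,0]],[120,[0,-0.17,2.2],[0,0,0]]]}}

```text
clock: 2.42
eef_pos: [642.0, 110.1, 138.3]
tcp_rot: [3.141, 0.338, -3.097]
contact_force: [-0.8, -0.3, 0.1]
opening: 0.534
```

```bash
python3 look.py 3
```

```text
2.4167 [641.96 110.08 138.25] vise [102.01  -1.16 138.25] [ 3.1414  0.3382 -3.0969] qv [-0.002 -0.012 -0.007  0.     0.006  0.   ] F [-0.84 -0.34  0.06] 0.5340648896381625
```

View pics/z3.png

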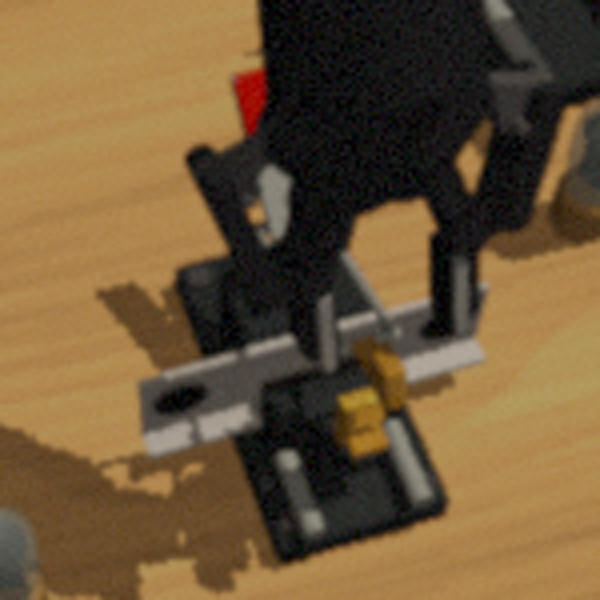

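```bash
python3 - <<'E'
from plan import *
d=np.load('pics/s3.npy');P=cloud('scene',d)
V=np.full(P.shape,np.nan);V[...]=Rv.inv().apply((P-O).reshape(-1,3)).reshape(P.shape)
for v in range(216,246,2):
    print(v,' '.join('%d,%d,%d'%tuple(np.nan_to_num(V[v,u]).round()) for u in range(354,402,3)))
E
```

```text
216 85,-37,202 87,-33,202 90,-29,204 91,-25,203 17,18,68 18,24,67 19,30,65 54,16,127 -13,61,2 25,45,68 28,49,70 29,55,68 88,22,177 95,23,187 96,27,186 95,34,181
218 87,-37,198 89,-33,199 90,-29,200 91,-25,198 20,17,67 21,23,65 23,28,65 59,13,129 29,37,70 28,44,66 28,50,63 29,56,60 90,21,174 97,22,183 98,27,182 29,82,47
220 88,-37,194 90,-33,195 91,-29,196 93,-26,197 27,14,71 28,19,72 28,26,68 61,13,127 66,16,132 28,44,58 28,51,55 29,57,54 91,22,170 98,22,180 99,27,179 28,84,37
222 88,-37,188 90,-33,190 93,-30,193 94,-25,191 28,14,66 28,20,63 29,26,62 29,32,59 69,15,131 29,45,51 28,52,47 29,58,45 29,64,42 100,22,177 100,27,175 28,85,30
224 85,-36,178 91,-33,186 94,-30,189 95,-26,189 28,14,60 28,21,55 70,3,133 72,8,133 74,12,134 29,46,44 28,52,40 29,58,38 29,66,33 28,73,29 29,79,26 18,94,2
226 27,-9,63 93,-34,183 95,-30,185 96,-26,184 70,-7,131 73,-3,134 85,-4,154 86,1,153 28,41,38 28,47,34 29,53,32 29,60,29 30,66,27 28,74,20 31,79,22 32,85,21
228 29,-10,60 94,-34,180 95,-30,178 97,-26,180 73,-8,131 78,-5,136 87,-5,152 89,-1,153 92,3,156 28,48,26 28,55,23 30,60,24 31,66,23 33,71,23 35,
[... 507 characters left out ...]
 48,1,55 51,6,57 53,11,58 55,16,59 101,-5,150 102,-1,150 103,4,149 33,56,-2 35,61,0 37,67,-1 39,72,1 41,78,0 43,83,0
238 48,-16,58 50,-11,57 51,-6,57 53,0,56 56,4,60 72,1,90 74,6,90 102,-5,145 105,-1,148 105,4,146 37,53,0 39,59,0 40,65,-2 43,70,0 45,76,0 47,82,0
240 51,-17,56 54,-13,59 55,-7,57 57,-2,58 75,-6,91 76,-1,91 79,4,92 61,20,52 107,-2,145 107,3,144 41,52,-2 43,58,-2 45,63,0 46,69,-3 49,74,-1 51,80,-1
242 56,-19,59 57,-14,57 59,-9,57 60,-3,56 79,-7,92 81,-3,93 82,3,92 84,7,92 61,27,41 52,39,18 46,50,0 47,56,-1 49,62,-2 51,67,0 53,72,0 55,78,0
244 60,-20,58 61,-15,56 61,-9,54 62,-4,52 80,-8,88 84,-4,91 85,2,90 87,6,91 62,27,34 56,38,17 49,49,-1 52,54,0 53,60,-2 0,0,0 58,70,2 58,77,-2
```

{"method": "play_rows", "body": {"rows": [[120,[0,0.1,-0.05],[0,0,0]],[170,[0,0.1,-0.05],[0,0,0]],[230,[0,0.1,-0.05],[0,0,0]],[255,[0,0.1,-0.05],[0,0,0]],[255,[0,0.1,-0.05],[0,0,0]],[255,[0,0.1,-0.05],[0,0,0]],[255,[0,0.1,-0.05],[0,0,0]],[255,[0,0.1,-0.05],[0,0,0]]], "squeeze": 35}}

```text
clock: 3.13
eef_pos: [642.2, 111.1, 139.5]
tcp_rot: [3.141, 0.34, -3.097]
contact_force: [0.1, -0.0, 0.4]
opening: -0.001
```

```bash
python3 look.py 4
```

```text
3.1333 [642.24 111.06 139.49] vise [102.33  -0.19 139.49] [ 3.1412  0.3396 -3.0971] qv [-0.001  0.001 -0.001  0.    -0.001 -0.001] F [ 0.09 -0.05  0.35] -0.0005942201605812743
```

View pics/z4.png

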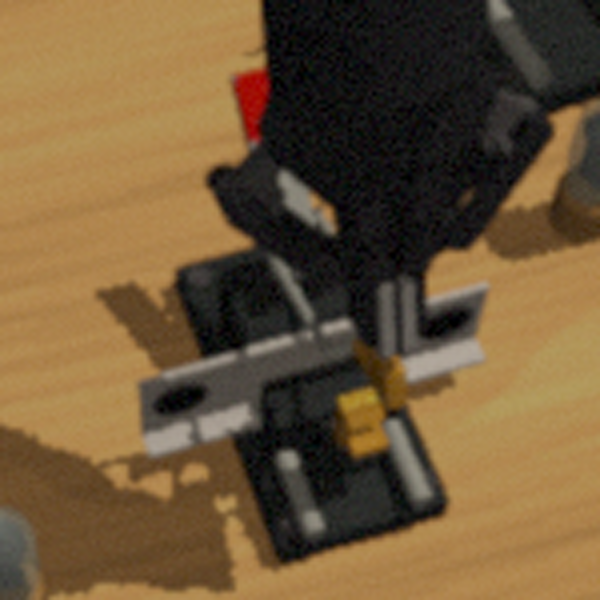

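```bash
python3 - <<'E'
from plan import *
d=np.load('pics/s4.npy');P=cloud('scene',d)
V=np.full(P.shape,np.nan);V[...]=Rv.inv().apply((P-O).reshape(-1,3)).reshape(P.shape)
for v in range(206,246,2):
    print(v,' '.join('%d,%d,%d'%tuple(np.nan_to_num(V[v,u]).round()) for u in range(364,392,2)))
p,R=readout.sense()['eef_pos'],0
print(proj('scene',p), proj('scene',V2W([96,0,144])))
E
```

```text
206 85,-23,221 82,-18,214 84,-15,215 86,-14,219 87,-11,218 87,-8,217 88,-5,217 83,1,206 88,2,214 88,5,213 89,7,213 90,10,212 -30,90,-1 -28,94,0
208 87,-23,219 83,-18,210 83,-15,210 87,-14,215 88,-11,214 90,-9,217 89,-5,214 84,1,203 87,3,206 90,4,210 89,8,207 87,13,201 -25,88,0 -23,92,1
210 88,-23,215 5,22,70 85,-15,206 88,-14,211 88,-10,209 91,-9,212 90,-5,209 89,-1,206 89,2,205 91,5,205 88,10,199 89,12,199 -21,86,-1 -19,90,1
212 6,18,66 8,22,67 81,-13,194 87,-13,203 87,-9,201 88,-7,202 91,-5,204 92,-2,205 91,2,202 92,5,202 90,9,196 90,13,195 -16,84,1 -15,88,-1
214 12,16,68 12,20,67 84,-14,193 88,-13,199 89,-10,199 89,-7,198 91,-5,200 93,-2,202 93,1,199 92,5,197 91,9,192 91,13,190 26,58,70 28,61,71
216 14,15,66 16,19,67 83,-13,187 90,-13,196 90,-10,195 90,-7,194 93,-5,197 93,-2,196 93,2,194 94,4,194 91,10,187 92,13,186 27,58,64 28,62,64
218 20,13,68 20,17,67 85,-14,184 91,-13,193 90,-10,190 91,-7,190 94,-5,193 94,-2,192 95,1,191 95,4,191 93,9,184 93,13,182 27,59,57 28,63,56
220 22,13,64 25,15,69 85,-13,177 92,-14,189 92,-10,187 92,-7,185 96,-6,191 96,-2,189 97,1,188 96,5,185 95,9,181
[... 1056 characters left out ...]
3,-1,151 104,2,152 32,52,-1 33,55,0 34,60,-2 35,63,-1 37,67,-1
238 53,1,56 56,4,60 73,-2,93 73,2,90 75,5,92 99,-5,140 104,-5,149 105,-1,148 106,2,148 36,50,-1 36,54,-3 39,57,0 0,0,0 41,65,0
240 72,-8,87 75,-6,92 76,-2,91 77,1,90 78,4,91 79,7,91 105,-4,143 107,-2,145 106,2,143 40,48,-2 42,51,1 43,55,0 44,59,0 45,63,-2
242 72,-8,80 79,-7,92 81,-5,95 81,-1,92 82,2,92 83,6,91 62,22,45 62,27,42 52,37,19 52,41,16 45,51,-2 46,54,-2 49,57,1 49,62,-1
244 75,-9,79 81,-8,88 84,-6,94 84,-2,91 86,1,92 86,5,91 62,23,36 62,28,33 55,36,16 57,39,19 49,49,-2 51,52,-1 52,56,0 53,60,-1
(np.float64(377.6433328074024), np.float64(239.1340560792684)) (np.float64(376.54560907720816), np.float64(234.36540789141407))
```

```bash
python3 - <<'E'
from plan import *
for tag,p in(('1',[608.79,122.27,197.92]),('2',[633.19,112.52,158.33]),('3',[641.96,110.08,138.25]),('4',[642.24,111.06,139.49])):
    p=np.array(p); n=np.array([-.333,-.015,.942]); y=np.array([-.045,1,0])
    print(tag,'TCP',np.round(proj('scene',p)),'tcp-32',np.round(proj('scene',p+32*n)))
    img=cv2.imread(f'pics/s{tag}.png')
    for k,c in((0,(0,0,255)),(19,(255,0,0)),(32,(0,255,0))):
        for s in((-30,0,30) if tag!='4' else (0,)):
            u,v=proj('scene',p+k*n+s*y); img[int(v),int(u)]=c
    cv2.imwrite(f'pics/m{tag}.png',cv2.resize(img[120:270,300:450],(400,400),interpolation=0))
m=[cv2.imread(f'pics/m{t}.png') for t in '34']
cv2.imwrite('pics/mm.png',np.hstack(m))
d=np.load('pics/s1.npy');P=cloud('scene',d); 
E
```

```text
1 TCP [381. 200.] tcp-32 [380. 183.]
2 TCP [378. 228.] tcp-32 [377. 212.]
3 TCP [377. 239.] tcp-32 [376. 224.]
4 TCP [378. 239.] tcp-32 [377. 224.]
```

View pics/mm.png

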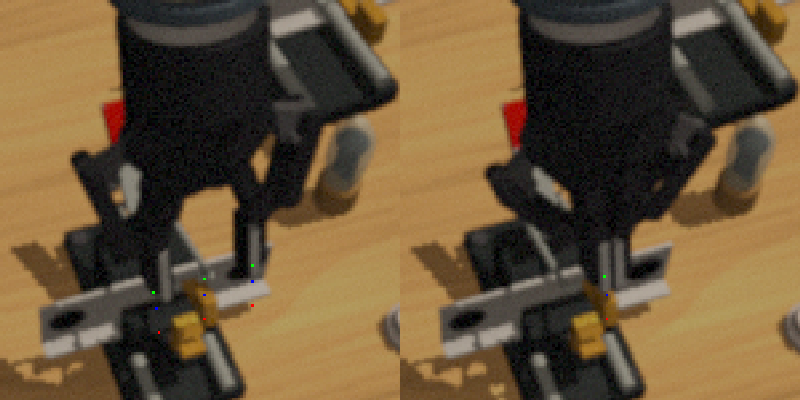

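View pics/m1.png

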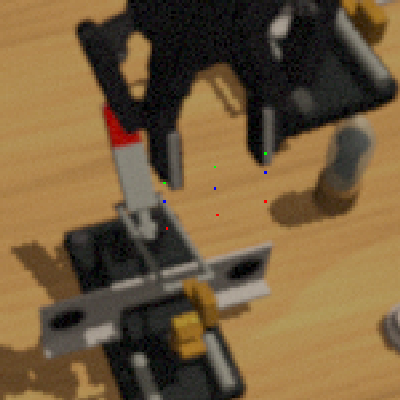

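The closed fingers (zoom (395,345)) stop above the fin. Both depth and image put their real ends about 31 mm short of the reported TCP. I'll reopen, advance, and check by eye.

{"method": "play_rows", "body": {"rows": [[120,[0,0.05,0],[0,0,0]],[120,[0,0.05,0],[0,0,0]],[120,[0,0.05,0],[0,0,0]],[120,[0,0.05,0],[0,0,0]],[120,[0,0.05,0],[0,0,0]],[120,[0,0.05,1.0],[0,0,0]],[120,[0,0.05,2.0],[0,0,0]],[120,[0,0.05,2.0],[0,0,0]],[120,[0,0.05,2.0],[0,0,0]]]}}

```text
clock: 3.93
eef_pos: [648.3, 111.7, 119.1]
tcp_rot: [3.142, 0.337, -3.097]
contact_force: [-1.7, -0.4, -0.2]
opening: 0.53
```

```bash
python3 look.py 5;  python3 - <<'E'
from plan import *
d=np.load('pics/s5.npy');P=cloud('scene',d)
V=np.full(P.shape,np.nan);V[...]=Rv.inv().apply((P-O).reshape(-1,3)).reshape(P.shape)
for v in range(226,250,1):
    print(v,' '.join('%d,%d,%d'%tuple(np.nan_to_num(V[v,u]).round()) for u in range(356,406,4)))
E
```

```text
3.9333 [648.29 111.69 119.14] vise [108.4    0.16 119.14] [ 3.1416  0.3374 -3.0971] qv [ 0.001 -0.016 -0.007 -0.001  0.007  0.   ] F [-1.68 -0.41 -0.16] 0.5303757138747996
226 92,-35,183 93,-29,181 97,-24,185 73,-5,135 83,-3,151 86,2,152 29,45,37 29,53,34 28,63,25 98,23,162 102,27,166 101,35,160 26,101,2
227 93,-36,182 93,-29,178 97,-24,181 74,-5,134 86,-5,154 89,1,155 28,46,31 28,54,27 29,62,24 99,23,160 104,27,165 36,85,24 27,101,0
228 94,-36,179 95,-30,179 98,-24,180 28,20,41 87,-5,151 90,0,155 28,46,27 29,54,25 30,62,22 100,23,158 103,28,161 36,85,20 28,100,-1
229 95,-36,178 95,-30,176 99,-25,178 38,15,56 87,-5,149 93,-1,156 29,46,25 29,54,21 32,61,22 101,23,157 104,27,160 40,83,23 32,98,2
230 96,-36,177 96,-30,175 99,-25,176 42,13,60 88,-5,148 94,-1,156 97,4,157 32,53,22 34,61,22 102,22,155 105,27,158 42,82,23 33,99,-1
231 95,-36,172 96,-30,171 100,-25,175 42,13,56 88,-5,145 97,-2,157 99,3,159 34,52,22 36,60,23 102,23,153 106,27,157 32,90,-1 36,97,1
232 95,-36,170 97,-30,169 100,-25,172 44,13,57 89,-5,142 98,-3,157 100,3,158 35,52,21 38,59,21 40,67,20 107,27,155 34,89,-2 36,97,-
[... 1392 characters left out ...]
56 62,-10,56 74,-8,77 83,-5,92 85,2,90 61,24,34 56,36,18 50,48,0 51,57,-3 54,64,-1 56,71,-2 59,78,-1 62,85,1
245 61,-17,55 62,-9,51 75,-8,75 85,-6,91 86,1,88 62,24,32 57,35,17 51,48,-2 55,54,2 56,63,-1 59,70,0 61,78,-2 64,85,-1
246 62,-17,51 64,-10,52 75,-8,70 86,-6,89 83,3,78 64,23,32 64,31,28 60,43,13 57,54,1 59,61,1 60,69,-2 64,76,0 65,84,-2
247 61,-17,47 65,-10,50 76,-8,69 83,-4,79 85,3,78 66,22,32 67,30,30 63,41,15 58,54,-2 61,61,0 62,69,-2 66,75,2 68,83,0
248 62,-17,44 66,-11,48 77,-8,66 85,-5,79 87,1,80 67,22,30 69,29,31 66,39,18 61,52,1 62,61,-3 65,67,0 69,74,2 69,83,-3
249 61,-16,38 67,-11,46 76,-8,62 86,-5,79 88,1,79 91,7,79 73,27,34 67,40,15 62,52,0 65,59,1 67,66,0 70,74,0 72,81,0
```

View pics/z5.png

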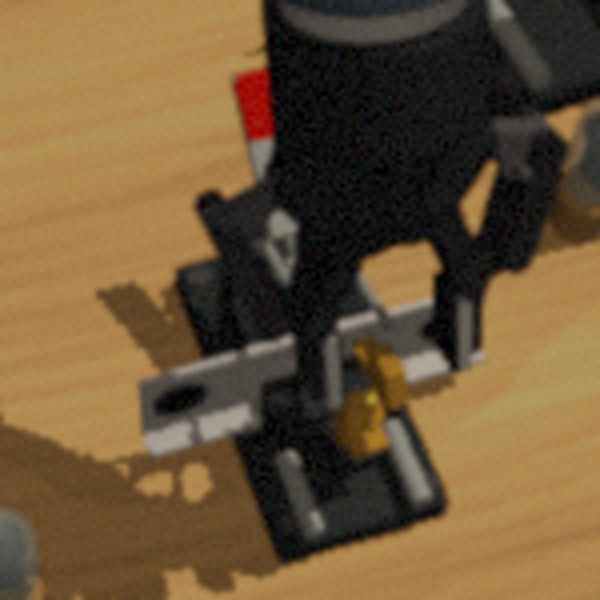

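{"method": "play_rows", "body": {"rows": [[120,[-0.1,0.03,0.6],[0,0,0]],[120,[-0.1,0.03,1.1],[0,0,0]],[170,[-0.1,0.03,1.1],[0,0,0]],[230,[-0.1,0.03,1.1],[0,0,0]],[255,[-0.1,0.03,1.1],[0,0,0]],[255,[-0.1,0.03,1.1],[0,0,0]],[255,[-0.1,0.03,1.1],[0,0,0]],[255,[-0.1,0.03,1.1],[0,0,0]]], "squeeze": 35}}

```text
clock: 4.65
eef_pos: [653.4, 112.1, 110.7]
tcp_rot: [3.142, 0.34, -3.097]
contact_force: [0.4, -3.0, -0.2]
opening: 0.107
```

```bash
python3 look.py 6
```

```text
4.65 [653.39 112.14 110.67] vise [113.52   0.38 110.67] [ 3.1415  0.3395 -3.097 ] qv [-0.001  0.    -0.     0.002 -0.001  0.002] F [ 0.35 -2.99 -0.17] 0.10658669456547636
```

View pics/z6.png

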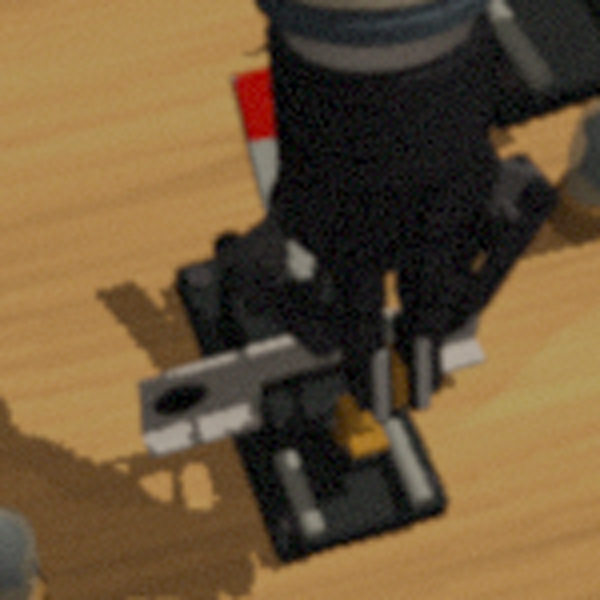

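```bash
sed -i 's/^GD,GN=.*/GD,GN=4.8,-38.1/' plan.py; cat > mv.py <<'E'
from plan import *
import sys,ast
# usage: mv.py "[[x,z],...]" : crossbar waypoints -> rows relative to the present pose, dy = yoff mm
W=ast.literal_eval(sys.argv[1]); yo=float(sys.argv[2]) if len(sys.argv)>2 else None
s=readout.sense(); p0=s['eef_pos'];R0=Ro.from_euler('xyz',s['tcp_rot'])
v=W2V(p0)
for C in W:
    p,R,l,t=pose_C(C); 
    if yo is not None: q=W2V(p); q[1]=yo; p=V2W(q)
    a,b=rel(p,R,p0,R0); print(C,'lever %.3f tilt %.3f'%(l,t),np.round(a,3),np.round(b,3))
E
python3 mv.py "[[71.5,131.6],[75,130],[79,127],[83,123],[87,119],[90,115],[92,111],[92.5,107],[92.5,104]]" 0
```

```text
[71.5, 131.6] lever 0.750 tilt 0.339 [-0.015 -0.04  -0.063] [-0.  0. -0.]
[75, 130] lever 0.926 tilt 0.290 [-0.124 -0.04   0.363] [-0.    0.05 -0.  ]
[79, 127] lever 1.103 tilt 0.230 [-0.187 -0.04   0.959] [-0.    0.11 -0.  ]
[83, 123] lever 1.273 tilt 0.166 [-0.192 -0.04   1.648] [ 0.     0.174 -0.   ]
[87, 119] lever 1.451 tilt 0.107 [-0.208 -0.04   2.307] [ 0.     0.232 -0.   ]
[90, 115] lever 1.586 tilt 0.057 [-0.155 -0.04   2.901] [ 0.     0.282 -0.   ]
[92, 111] lever 1.680 tilt 0.012 [-0.022 -0.04   3.442] [ 0.     0.328 -0.   ]
[92.5, 107] lever 1.707 tilt -0.031 [ 0.246 -0.04   3.919] [ 0.     0.371 -0.   ]
[92.5, 104] lever 1.714 tilt -0.063 [ 0.484 -0.04   4.259] [ 0.     0.403 -0.   ]
```

{"method": "play_rows", "body": {"rows": [[255,[-0.06,-0.04,0.2],[0,0.025,0]],[255,[-0.12,-0.04,0.4],[0,0.05,0]],[255,[-0.18,-0.04,1.0],[0,0.11,0]],[255,[-0.19,-0.04,1.67],[0,0.174,0]],[255,[-0.2,-0.04,2.0],[0,0.204,0]],[255,[-0.2,-0.04,2.33],[0,0.232,0]],[255,[-0.2,-0.04,2.33],[0,0.232,0]],[255,[-0.2,-0.04,2.33],[0,0.232,0]]]}}

```text
clock: 5.37
eef_pos: [662.9, 112.4, 88.9]
tcp_rot: [3.141, 0.107, -3.097]
contact_force: [-1.5, -0.2, 1.2]
opening: 0.109
```

```bash
python3 look.py 7; python3 mv.py "[[87,119],[90,115],[92,111],[92.5,107],[92.5,104],[92.5,100]]" 0
```

```text
5.3667 [662.9  112.39  88.9 ] vise [123.03   0.2   88.9 ] [ 3.1413  0.1073 -3.0971] qv [ 0.004 -0.017  0.014 -0.003 -0.016  0.   ] F [-1.49 -0.2   1.2 ] 0.10883386700472866
[87, 119] lever 1.451 tilt 0.107 [-0.018 -0.02  -0.039] [ 0.     0.001 -0.   ]
[90, 115] lever 1.586 tilt 0.057 [-0.103 -0.02   0.552] [ 0.     0.051 -0.   ]
[92, 111] lever 1.680 tilt 0.012 [-0.098 -0.02   1.108] [ 0.     0.096 -0.   ]
[92.5, 107] lever 1.707 tilt -0.031 [ 0.054 -0.02   1.635] [ 0.     0.139 -0.   ]
[92.5, 104] lever 1.714 tilt -0.063 [ 0.207 -0.02   2.021] [ 0.     0.171 -0.   ]
[92.5, 100] lever 1.731 tilt -0.106 [ 0.417 -0.021  2.529] [ 0.     0.214 -0.   ]
```

View pics/z7.png

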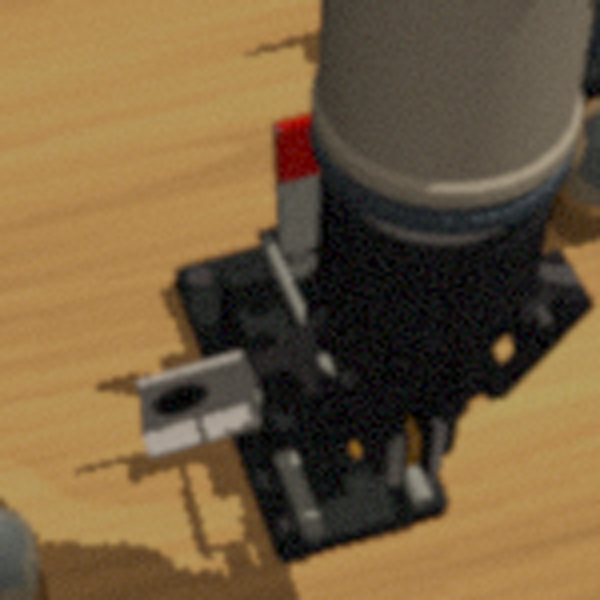

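The lever has swung up to near upright and the fin is held at about zoom (415,440). Continuing to hover outside the lip.

{"method": "play_rows", "body": {"rows": [[255,[-0.05,-0.02,0.3],[0,0.025,0]],[255,[-0.1,-0.02,0.58],[0,0.05,0]],[255,[-0.1,-0.02,1.14],[0,0.095,0]],[255,[0.05,-0.02,1.66],[0,0.138,0]],[255,[0.2,-0.02,2.05],[0,0.17,0]],[255,[0.3,-0.02,2.3],[0,0.192,0]],[255,[0.3,-0.02,2.3],[0,0.192,0]],[255,[0.3,-0.02,2.3],[0,0.192,0]]]}}

```text
clock: 6.08
eef_pos: [663.0, 112.3, 66.4]
tcp_rot: [3.141, -0.082, -3.097]
contact_force: [0.5, -0.2, 2.1]
opening: 0.108
```

```bash
python3 look.py 8; python3 mv.py "[[92.5,102],[92.5,98],[92.5,94],[92.5,90],[92.5,86],[92.5,83],[92.5,81],[90,81]]" 0; python3 - <<'E'
from h import *
snap('top','t8'); cv2.imwrite('pics/zt8.png',cv2.resize(cv2.imread('pics/t8.png')[100:230,235:385],(600,520)))
E
```

```text
6.0833 [663.03 112.33  66.41] vise [123.16   0.14  66.41] [ 3.1412 -0.0823 -3.0969] qv [ 0.003 -0.01   0.006 -0.001 -0.006 -0.002] F [ 0.45 -0.19  2.06] 0.10758704514770948
[92.5, 102] lever 1.722 tilt -0.085 [ 0.075 -0.012  0.044] [ 0.     0.003 -0.   ]
[92.5, 98] lever 1.743 tilt -0.128 [ 0.188 -0.012  0.58 ] [ 0.     0.046 -0.   ]
[92.5, 94] lever 1.773 tilt -0.171 [ 0.308 -0.012  1.11 ] [ 0.     0.089 -0.   ]
[92.5, 90] lever 1.812 tilt -0.214 [ 0.433 -0.013  1.634] [ 0.     0.132 -0.   ]
[92.5, 86] lever 1.860 tilt -0.257 [ 0.563 -0.013  2.151] [ 0.     0.176 -0.   ]
[92.5, 83] lever 1.901 tilt -0.290 [ 0.663 -0.013  2.533] [ 0.     0.208 -0.   ]
[92.5, 81] lever 1.931 tilt -0.311 [ 0.731 -0.013  2.786] [ 0.     0.229 -0.   ]
[90, 81] lever 1.809 tilt -0.314 [ 0.99  -0.013  2.812] [ 0.     0.232 -0.   ]
```

View pics/z8.png

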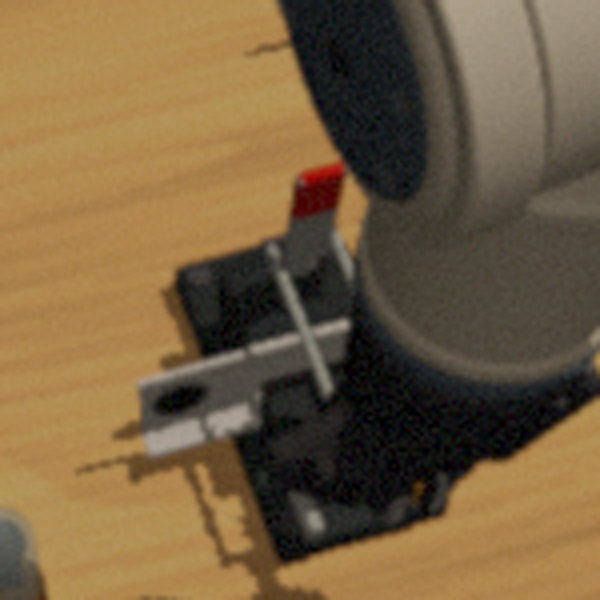

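View pics/zt8.png

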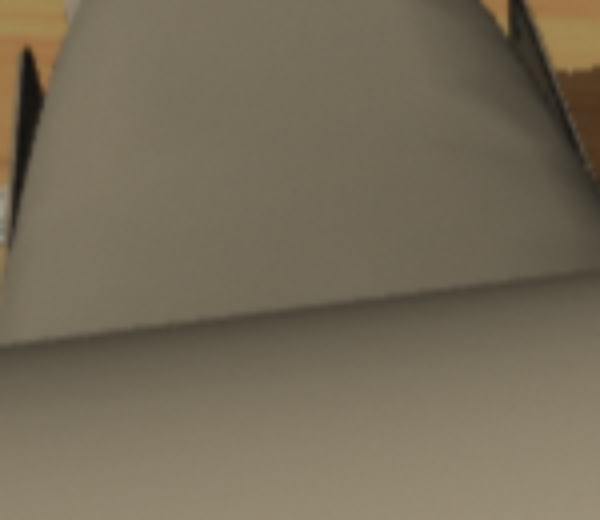

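```bash
cat > meas.py <<'E'
from plan import *
import sys
tag=sys.argv[1]
d=np.load(f'pics/s{tag}.npy');P=cloud('scene',d);img=cv2.imread(f'pics/s{tag}.png').astype(int)
V=Rv.inv().apply((P-O).reshape(-1,3)).reshape(P.shape)
b,g,r_=[img[...,i] for i in range(3)]
S=np.zeros(d.shape,bool);S[140:290,280:430]=1
m=S&(r_>110)&(g<60)&(b<60)&(V[...,2]>60); q=V[m]; print('red n',len(q),'med',np.nanmedian(q,0).round(1),'min',np.nanmin(q,0).round(1),'max',np.nanmax(q,0).round(1))
def fit(q):
    q=q[~np.isnan(q).any(1)][:,[0,2]]; c=q.mean(0); w=np.linalg.svd(q-c)[2][0]; return c,np.degrees(np.arctan2(w[1],w[0]))
print('red line',fit(q))
g1=S&(V[...,2]>74)&(abs(r_-b)<25)&(r_>110)&(V[...,1]<-8)&(V[...,1]>-20); print('bail arm -y',fit(V[g1]),g1.sum()); 
for v,u in np.argwhere(g1)[::3]: print(u,v,V[v,u].round(0),end=';')
E
python3 meas.py 8
```

```text
red n 31 med [ 16.5   1.  178.2] min [ 13.4  -8.9 175.2] max [ 18.1   9.3 180.8]
red line (array([ 16.27469729, 178.07711333]), np.float64(-69.57215316234881))
bail arm -y (array([ 44.73331873, 108.3080906 ]), np.float64(-4.3086696149644235)) 70
347 202 [  4. -16. 113.];350 208 [ 16. -15. 111.];351 209 [ 20. -15. 113.];351 211 [ 23. -15. 110.];352 212 [ 24. -14. 108.];352 214 [ 29. -16. 111.];353 215 [ 30. -14. 109.];353 217 [ 34. -16. 109.];355 218 [ 37. -13. 108.];354 220 [ 41. -16. 109.];356 221 [ 43. -13. 107.];357 222 [ 44. -12. 106.];357 223 [ 47. -13. 107.];357 224 [ 49. -13. 107.];358 225 [ 51. -12. 107.];357 227 [ 55. -16. 108.];358 228 [ 57. -15. 108.];359 229 [ 59. -13. 106.];360 230 [ 61. -12. 106.];359 232 [ 64. -16. 107.];360 233 [ 66. -14. 106.];361 234 [ 69. -14. 108.];361 236 [ 72. -15. 105.];362 237 [ 75. -14. 106.];
```

The measured lever (≈1.74 rad) and bail (crossbar ≈ (92.5,102)) match the chain model. I'm lowering in small steps now.

{"method": "play_rows", "body": {"rows": [[255,[0.13,-0.01,0.3],[0,0.022,0]],[255,[0.19,-0.01,0.58],[0,0.045,0]],[255,[0.25,-0.01,0.85],[0,0.067,0]],[255,[0.31,-0.01,1.11],[0,0.089,0]],[255,[0.37,-0.01,1.37],[0,0.11,0]],[255,[0.37,-0.01,1.37],[0,0.11,0]]]}}

```text
clock: 6.68
eef_pos: [657.5, 111.9, 51.8]
tcp_rot: [3.141, -0.197, -3.097]
contact_force: [-0.1, 0.5, 3.1]
opening: 0.11
```

```bash
python3 look.py 9; python3 mv.py "[[92.5,92],[92.5,90],[92.5,88],[92.5,86],[92.5,84]]" 0;python3 meas.py 9
```

```text
6.6833 [657.48 111.93  51.82] vise [117.6   -0.01  51.82] [ 3.1412 -0.1975 -3.097 ] qv [ 0.003 -0.019  0.026 -0.002 -0.037  0.004] F [-0.07  0.5   3.13] 0.10950175223575966
[92.5, 92] lever 1.792 tilt -0.193 [-0.039 -0.001 -0.128] [ 0.    -0.003 -0.   ]
[92.5, 90] lever 1.812 tilt -0.214 [-0.006 -0.001  0.138] [ 0.     0.018 -0.   ]
[92.5, 88] lever 1.835 tilt -0.236 [ 0.029 -0.001  0.403] [ 0.    0.04 -0.  ]
[92.5, 86] lever 1.860 tilt -0.257 [ 0.065 -0.001  0.666] [ 0.     0.061 -0.   ]
[92.5, 84] lever 1.887 tilt -0.279 [ 0.102 -0.002  0.928] [ 0.     0.083 -0.   ]
red n 17 med [ 18.3  -4.2 178.3] min [ 16.3  -8.3 175.9] max [ 20.4   1.  179.5]
red line (array([ 18.2064219 , 177.94871413]), np.float64(-27.970061494696587))
bail arm -y (array([ 50.50824239, 101.5812133 ]), np.float64(-10.924308228521012)) 99
348 201 [  1. -13. 111.];348 203 [  6. -15. 112.];350 209 [ 16. -15. 107.];351 210 [ 20. -14. 109.];352 211 [ 22. -13. 108.];351 213 [ 24. -16. 107.];352 214 [ 26. -14. 106.];353 215 [ 29. -13. 106.];353 217 [ 33. -15. 107.];354 218 [ 34. -14. 104.];354 220 [ 37. -15. 103.];354 222 [ 41. -16. 103.];354 223 [ 41. -16. 100.];354 224 [ 44. -17. 102.];357 224 [ 46. -12. 102.];357 225 [ 48. -13. 102.];356 227 [ 50. -16. 101.];356 228 [ 52. -16. 100.];357 229 [ 55. -15. 101.];358 230 [ 58. -15. 103.];359 231 [ 59. -13. 101.];358 233 [ 62. -16.  99.];359 234 [ 63. -14.  97.];360 235 [ 66. -14.  99.];361 236 [ 68. -13.  98.];360 238 [ 71. -16.  98.];361 239 [ 73. -14.  96.];362 240 [ 74. -13.  95.];362 242 [ 79. -15.  97.];363 243 [ 80. -14.  95.];364 244 [ 82. -12.  93.];363 246 [ 86. -16.  95.];364 247 [ 88. -15.  95.];
```

{"method": "play_rows", "body": {"rows": [[255,[0.0,0,0.2],[0,0.018,0]],[255,[0.03,0,0.4],[0,0.04,0]],[255,[0.065,0,0.6],[0,0.061,0]],[255,[0.065,0,0.66],[0,0.061,0]],[255,[0.065,0,0.66],[0,0.061,0]]]}}

```text
clock: 7.15
eef_pos: [655.6, 111.8, 45.8]
tcp_rot: [3.141, -0.256, -3.097]
contact_force: [-2.7, 0.4, 1.8]
opening: 0.105
```

```bash
python3 mv.py "[[92.5,86],[92.5,85],[92.5,84],[92.5,83],[92.5,82],[92.5,81],[92.5,80]]" 0; python3 -c "
from rig import readout; s=readout.sense(); print(s['contact_force'],s['wrist_torque'],s['eef_pos'])"
```

```text
[92.5, 86] lever 1.860 tilt -0.257 [-0.011  0.005  0.014] [ 0.     0.001 -0.   ]
[92.5, 85] lever 1.873 tilt -0.268 [-0.001  0.005  0.146] [ 0.     0.012 -0.   ]
[92.5, 84] lever 1.887 tilt -0.279 [0.01  0.005 0.277] [ 0.     0.023 -0.   ]
[92.5, 83] lever 1.901 tilt -0.290 [0.021 0.005 0.408] [ 0.     0.033 -0.   ]
[92.5, 82] lever 1.916 tilt -0.300 [0.033 0.005 0.539] [ 0.     0.044 -0.   ]
[92.5, 81] lever 1.931 tilt -0.311 [0.044 0.005 0.669] [ 0.     0.055 -0.   ]
[92.5, 80] lever 1.947 tilt -0.322 [0.056 0.005 0.798] [ 0.     0.065 -0.   ]
[-2.73936125  0.41074526  1.83241148] [ 0.08194641  0.49485757 -0.12012031] [655.60284991 111.80297194  45.80455055]
```

{"method": "play_rows", "body": {"rows": [[255,[0.0,0,0.14],[0,0.012,0]],[255,[0.01,0,0.27],[0,0.023,0]],[255,[0.01,0,0.27],[0,0.023,0]]]}}

```text
clock: 7.4
eef_pos: [654.9, 111.8, 43.5]
tcp_rot: [3.141, -0.28, -3.097]
contact_force: [-2.5, 0.2, 1.6]
opening: 0.107
```

{"method": "play_rows", "body": {"rows": [[255,[0.01,0,0.07],[0,0.006,0]],[255,[0.01,0,0.13],[0,0.011,0]],[255,[0.01,0,0.13],[0,0.011,0]]]}}

```text
clock: 7.65
eef_pos: [654.6, 111.8, 42.4]
tcp_rot: [3.141, -0.29, -3.097]
contact_force: [-1.6, 0.3, 1.4]
opening: 0.107
```

```bash
python3 look.py 10; python3 mv.py "[[92.5,83],[92.5,82],[92.5,81],[92.5,80]]" 0;python3 meas.py 10
```

```text
7.65 [654.59 111.75  42.42] vise [114.7   -0.06  42.42] [ 3.1413 -0.2899 -3.0968] qv [-0.001 -0.004  0.003 -0.001 -0.007  0.001] F [-1.62  0.32  1.37] 0.10691943711593573
[92.5, 83] lever 1.901 tilt -0.290 [0.006 0.004 0.061] [ 0.  0. -0.]
[92.5, 82] lever 1.916 tilt -0.300 [0.013 0.004 0.191] [ 0.     0.011 -0.   ]
[92.5, 81] lever 1.931 tilt -0.311 [0.021 0.004 0.322] [ 0.     0.021 -0.   ]
[92.5, 80] lever 1.947 tilt -0.322 [0.028 0.004 0.451] [ 0.     0.032 -0.   ]
red n 12 med [ 29.1  -6.2 175.1] min [ 28.   -9.9 173.4] max [ 31.1  -3.1 176.6]
red line (array([ 29.52062487, 175.10740055]), np.float64(-40.27999950877957))
bail arm -y (array([60.22439161, 95.43289833]), np.float64(-16.26997703992039)) 100
348 203 [  6. -15. 112.];349 204 [  9. -14. 113.];352 215 [ 28. -15. 106.];353 216 [ 30. -14. 104.];353 218 [ 33. -15. 103.];354 219 [ 36. -14. 104.];354 221 [ 39. -15. 103.];355 222 [ 41. -14. 102.];356 223 [ 42. -13. 100.];356 224 [ 44. -13. 100.];355 226 [ 47. -16.  98.];356 227 [ 50. -15.  99.];357 228 [ 51. -14.  97.];358 229 [ 53. -13.  96.];357 231 [ 56. -15.  96.];358 232 [ 58. -14.  95.];359 233 [ 60. -13.  94.];360 234 [ 62. -12.  95.];360 235 [ 64. -13.  93.];359 237 [ 66. -15.  91.];360 238 [ 69. -14.  92.];360 240 [ 73. -16.  94.];361 241 [ 75. -15.  93.];362 242 [ 77. -14.  92.];361 244 [ 78. -16.  89.];362 245 [ 81. -15.  90.];363 246 [ 83. -14.  89.];363 247 [ 85. -15.  89.];364 248 [ 87. -14.  89.];363 250 [ 89. -16.  86.];364 251 [ 92. -15.  87.];367 251 [ 92. -10.  85.];365 252 [ 93. -14.  86.];368 252 [95. -9. 85.];
```

View pics/z10.png

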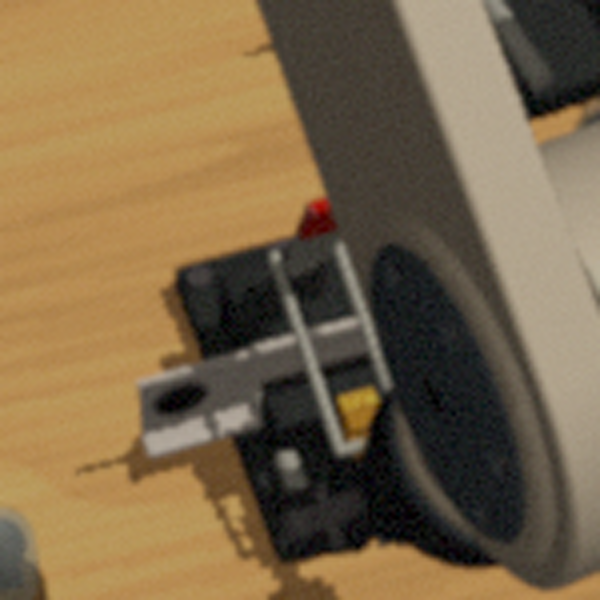

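The bail arms straddle the brass keeper, and the crossbar corner at zoom (340,450) is beyond the lip at (358,410). I keep lowering.

{"method": "play_rows", "body": {"rows": [[255,[0.01,0,0.06],[0,0.005,0]],[255,[0.01,0,0.12],[0,0.009,0]],[255,[0.01,0,0.12],[0,0.009,0]]]}}

```text
clock: 7.95
eef_pos: [654.2, 111.7, 41.3]
tcp_rot: [3.141, -0.299, -3.097]
contact_force: [-3.0, 1.4, 0.9]
opening: 0.108
```

{"method": "play_rows", "body": {"rows": [[255,[0.01,0,0.05],[0,0.005,0]],[255,[0.01,0,0.1],[0,0.009,0]],[255,[0.01,0,0.1],[0,0.009,0]]]}}

```text
clock: 8.2
eef_pos: [653.8, 111.7, 40.4]
tcp_rot: [3.141, -0.308, -3.097]
contact_force: [-1.6, 0.1, 0.9]
opening: 0.105
```

```bash
python3 mv.py "[[92.5,82],[92.5,81],[92.5,80],[92.5,79]]" 0; python3 look.py 11; python3 meas.py 11 | tail -1 | tr ';' '\n' | tail -6
```

```text
[92.5, 82] lever 1.916 tilt -0.300 [-0.003  0.005 -0.034] [ 0.    -0.008 -0.   ]
[92.5, 81] lever 1.931 tilt -0.311 [0.002 0.005 0.097] [ 0.     0.003 -0.   ]
[92.5, 80] lever 1.947 tilt -0.322 [0.008 0.005 0.226] [ 0.     0.014 -0.   ]
[92.5, 79] lever 1.963 tilt -0.332 [0.013 0.005 0.356] [ 0.     0.024 -0.   ]
8.2 [653.8  111.72  40.36] vise [113.91  -0.05  40.36] [ 3.1412 -0.3079 -3.0968] qv [-0.001 -0.002  0.003 -0.    -0.004  0.   ] F [-1.61  0.15  0.93] 0.10533910680306253
363 249 [ 88. -16.  88.]
364 250 [ 89. -14.  86.]
365 251 [ 91. -13.  86.]
364 252 [ 92. -15.  84.]
367 252 [ 94. -11.  85.]
366 253 [ 95. -13.  84.]
```

{"method": "play_rows", "body": {"rows": [[255,[0.01,0,0.05],[0,0.005,0]],[255,[0.01,0,0.1],[0,0.009,0]],[255,[0.01,0,0.1],[0,0.009,0]]]}}

```text
clock: 8.5
eef_pos: [653.4, 111.7, 39.4]
tcp_rot: [3.141, -0.317, -3.097]
contact_force: [-2.3, -0.4, 1.6]
opening: 0.107
```

{"method": "play_rows", "body": {"rows": [[255,[0.01,0,0.04],[0,0.004,0]],[255,[0.01,0,0.08],[0,0.007,0]],[255,[0.01,0,0.08],[0,0.007,0]]]}}

```text
clock: 8.75
eef_pos: [653.1, 111.7, 38.9]
tcp_rot: [3.141, -0.324, -3.097]
contact_force: [-2.9, 0.8, 3.5]
opening: 0.107
```

```bash
python3 mv.py "[[92.5,80.3],[92.5,80.6],[90,80.8],[88,80.8],[86,80.8],[84,80.8],[82,80.8],[80,80.8]]" 0; python3 look.py 12
```

```text
[92.5, 80.3] lever 1.942 tilt -0.319 [-0.019  0.006  0.028] [ 0.    -0.005 -0.   ]
[92.5, 80.6] lever 1.937 tilt -0.315 [-0.02   0.007 -0.011] [ 0.    -0.008 -0.   ]
[90, 80.8] lever 1.812 tilt -0.316 [0.225 0.006 0.051] [ 0.    -0.008 -0.   ]
[88, 80.8] lever 1.711 tilt -0.315 [0.413 0.006 0.113] [ 0.    -0.008 -0.   ]
[86, 80.8] lever 1.607 tilt -0.313 [0.594 0.006 0.167] [ 0.    -0.011 -0.   ]
[84, 80.8] lever 1.496 tilt -0.307 [0.765 0.006 0.212] [ 0.    -0.017 -0.   ]
[82, 80.8] lever 1.376 tilt -0.298 [0.926 0.006 0.246] [ 0.    -0.026 -0.   ]
[80, 80.8] lever 1.244 tilt -0.285 [1.073 0.006 0.264] [ 0.    -0.039 -0.   ]
8.75 [653.08 111.68  38.92] vise [113.2   -0.06  38.92] [ 3.1413 -0.3237 -3.0968] qv [ 0.001 -0.003  0.001  0.    -0.005  0.002] F [-2.9   0.77  3.53] 0.10713185592198536
```

View pics/z12.png

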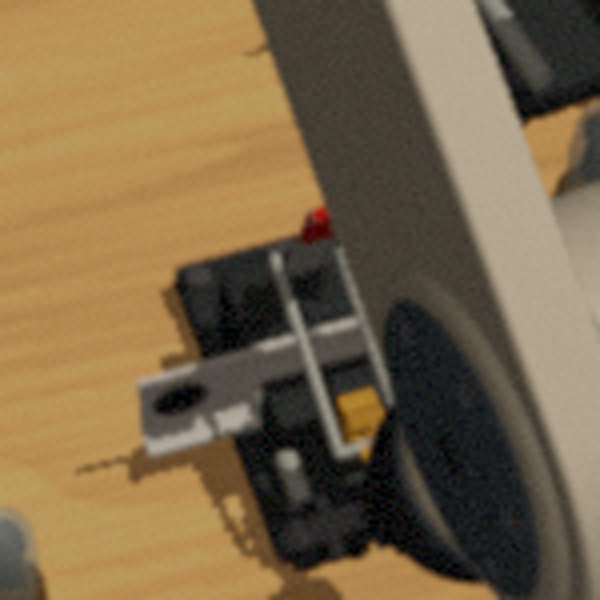

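{"method": "play_rows", "body": {"rows": [[255,[0.0,0,-0.03],[0,-0.006,0]],[255,[0.11,0,0.0],[0,-0.008,0]],[255,[0.22,0,0.02],[0,-0.008,0]],[255,[0.32,0,0.05],[0,-0.008,0]],[255,[0.41,0,0.08],[0,-0.008,0]],[255,[0.41,0,0.08],[0,-0.008,0]]]}}

```text
clock: 9.3
eef_pos: [648.9, 111.5, 39.4]
tcp_rot: [3.141, -0.315, -3.097]
contact_force: [3.1, 0.3, 0.8]
opening: 0.105
```

```bash
python3 mv.py "[[89,80.8],[88,80.8],[86,80.8],[84,80.8],[82,80.8],[80,80.8]]" 0
```

```text
[89, 80.8] lever 1.762 tilt -0.316 [-0.092  0.006  0.001] [ 0.     0.001 -0.   ]
[88, 80.8] lever 1.711 tilt -0.315 [0.001 0.006 0.03 ] [ 0.  0. -0.]
[86, 80.8] lever 1.607 tilt -0.313 [0.182 0.006 0.083] [ 0.    -0.003 -0.   ]
[84, 80.8] lever 1.496 tilt -0.307 [0.354 0.006 0.126] [ 0.    -0.008 -0.   ]
[82, 80.8] lever 1.376 tilt -0.298 [0.515 0.006 0.158] [ 0.    -0.017 -0.   ]
[80, 80.8] lever 1.244 tilt -0.285 [0.662 0.006 0.175] [ 0.   -0.03 -0.  ]
```

{"method": "play_rows", "body": {"rows": [[255,[0.09,0,0.02],[0,-0.002,0]],[255,[0.18,0,0.05],[0,-0.003,0]],[255,[0.27,0,0.08],[0,-0.005,0]],[255,[0.27,0,0.08],[0,-0.005,0]]]}}

```text
clock: 9.63
eef_pos: [645.9, 111.4, 39.5]
tcp_rot: [3.141, -0.31, -3.097]
contact_force: [2.6, 0.2, 0.8]
opening: 0.107
```

```bash
python3 mv.py "[[85,80.8],[84,80.8],[83,80.8],[82,80.8],[81,80.8],[80,80.8],[79,80.8]]" 0; python3 look.py 13;python3 meas.py 13 | tr ';' '\n' | (head -3; tail -8)
```

```text
[85, 80.8] lever 1.552 tilt -0.310 [-0.017  0.005  0.021] [ 0. -0. -0.]
[84, 80.8] lever 1.496 tilt -0.307 [0.068 0.005 0.041] [ 0.    -0.003 -0.   ]
[83, 80.8] lever 1.437 tilt -0.303 [0.15  0.004 0.058] [ 0.    -0.007 -0.   ]
[82, 80.8] lever 1.376 tilt -0.298 [0.229 0.004 0.072] [ 0.    -0.012 -0.   ]
[81, 80.8] lever 1.312 tilt -0.292 [0.304 0.004 0.083] [ 0.    -0.018 -0.   ]
[80, 80.8] lever 1.244 tilt -0.285 [0.376 0.004 0.089] [ 0.    -0.026 -0.   ]
[79, 80.8] lever 1.170 tilt -0.276 [0.443 0.004 0.09 ] [ 0.    -0.034 -0.   ]
9.6333 [645.93 111.37  39.52] vise [106.04  -0.05  39.52] [ 3.1412 -0.3103 -3.0968] qv [ 0.001  0.002 -0.006 -0.001  0.006 -0.001] F [2.56 0.2  0.81] 0.10697650515403642
red n 12 med [ -1.8  -6.  179.3] min [ -5.8  -9.6 176.2] max [ -1.2  -2.7 180.7]
red line (array([ -2.43534395, 179.00525105]), np.float64(-40.86803799122245))
bail arm -y (array([47.79744894, 97.9208679 ]), np.float64(-124.05189046575232)) 121
```

View pics/z13.png

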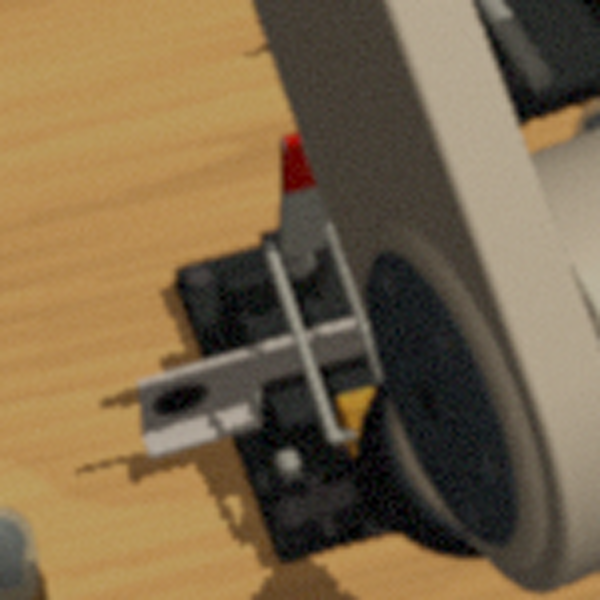

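{"method": "play_rows", "body": {"rows": [[255,[0.08,0,0.03],[0,-0.003,0]],[255,[0.15,0,0.04],[0,-0.007,0]],[255,[0.22,0,0.05],[0,-0.011,0]],[255,[0.22,0,0.05],[0,-0.011,0]]]}}

```text
clock: 10.02
eef_pos: [643.7, 111.3, 39.8]
tcp_rot: [3.141, -0.299, -3.097]
contact_force: [4.0, 0.4, 0.8]
opening: 0.1
```

{"method": "play_rows", "body": {"rows": [[255,[0.04,0,0.01],[0,-0.003,0]],[255,[0.08,0,0.01],[0,-0.006,0]],[255,[0.08,0,0.01],[0,-0.006,0]]]}}

```text
clock: 10.27
eef_pos: [643.4, 111.3, 40.0]
tcp_rot: [3.141, -0.292, -3.097]
contact_force: [5.1, 1.1, -0.3]
opening: 0.104
```

```bash
python3 mv.py "[[82,80.8],[81,80.8]]" 0; python3 look.py 14;python3 meas.py 14 | tr ';' '\n' | (head -3; tail -12)
```

```text
[82, 80.8] lever 1.376 tilt -0.298 [-0.021  0.005  0.038] [ 0.     0.006 -0.   ]
[81, 80.8] lever 1.312 tilt -0.292 [0.055 0.005 0.048] [ 0. -0. -0.]
10.2667 [643.45 111.26  39.96] vise [103.55  -0.05  39.96] [ 3.1412 -0.2922 -3.0968] qv [-0.     0.002 -0.001  0.001  0.007  0.   ] F [ 5.11  1.14 -0.29] 0.10423561712801632
red n 83 med [-14.5  -3.8 162.6] min [-21.5 -67.6 147.9] max [138.    2.6 392.6]
red line (array([-13.34459363, 165.56082581]), np.float64(-121.04841517232953))
bail arm -y (array([42.88339931, 94.77415978]), np.float64(-15.33173832451285)) 110
```

View pics/z14.png

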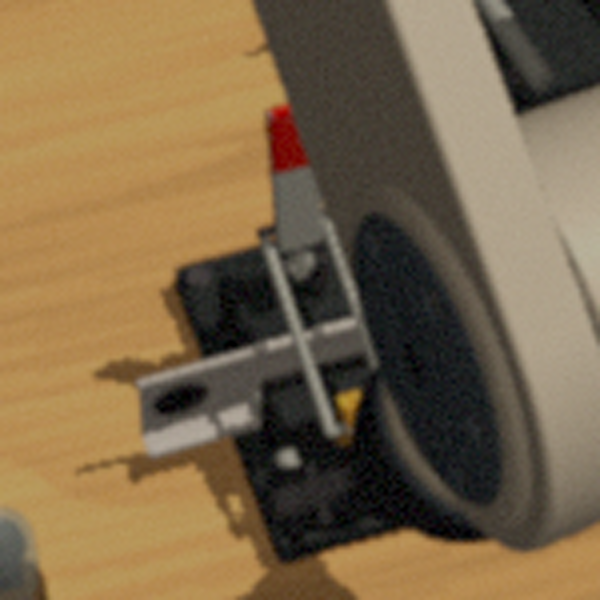

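{"method": "play_rows", "body": {"rows": [[255,[0.04,0,0.01],[0,-0.003,0]],[255,[0.08,0,0.02],[0,-0.006,0]],[255,[0.08,0,0.02],[0,-0.006,0]]]}}

```text
clock: 10.57
eef_pos: [643.2, 111.3, 40.1]
tcp_rot: [3.141, -0.285, -3.097]
contact_force: [6.4, 0.6, 0.8]
opening: 0.103
```

{"method": "play_rows", "body": {"rows": [[255,[-0.08,0,0],[0,0,0]],[200,[-0.08,0,0],[0,0,0]],[150,[-0.08,0,0],[0,0,0]],[120,[-0.08,0,0],[0,0,0]],[110,[-0.08,0,0],[0,0,0]],[110,[-0.08,0,-0.5],[0,0,0]],[110,[-0.08,0,-2],[0,0,0]],[110,[-0.08,0,-4.5],[0,0,0]],[110,[-0.08,0,-7],[0,0,0]],[110,[-0.08,0,-10],[0,0,0]],[110,[-0.08,0,-12],[0,0,0]],[110,[-0.08,0,-12],[0,0,0]]]}}

```text
clock: 11.57
eef_pos: [680.3, 113.1, 160.0]
tcp_rot: [3.14, -0.28, -3.097]
contact_force: [0.2, -0.9, 0.2]
opening: 0.572
```

```bash
python3 look.py 15;python3 meas.py 15 | tr ';' '\n' | (head -3; tail -12)
```

```text
11.5667 [680.34 113.1  160.  ] vise [140.48   0.13 160.  ] [ 3.1404 -0.2798 -3.0967] qv [-0.001  0.028  0.071  0.002 -0.066 -0.   ] F [ 0.21 -0.89  0.18] 0.5723034616050066
red n 155 med [-18.   -0.2 163.1] min [-24.7  -8.9 147.7] max [-11.3   8.9 177.6]
red line (array([-17.61109166, 163.21621266]), np.float64(-69.74066232273564))
bail arm -y (array([30.25098751, 97.96238598]), np.float64(-15.167041404756555)) 93
```

View pics/z15.png

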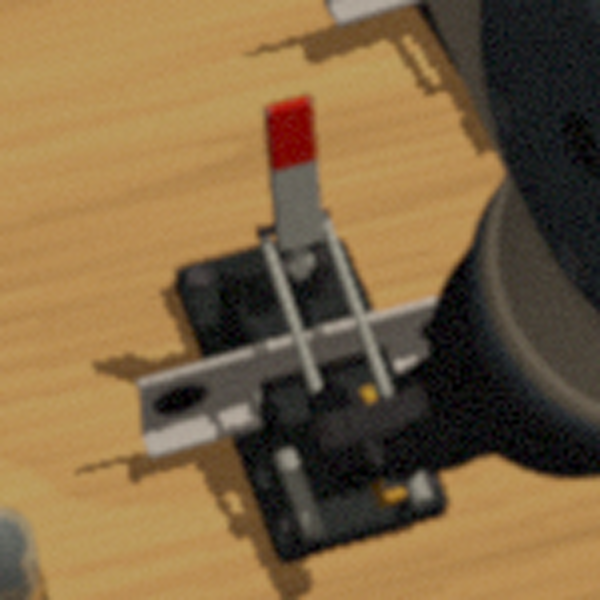

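Bail released and still in place: its arms at zoom (315,388) and (388,392) run down to the keeper, and the lever is at about 1.33 rad. Next I close the fingers and go to the front of the lever.

```bash
cat > mt.py <<'E'
from plan import *
import ast
# usage mt.py "[[x,z,tilt],...]": tip (real finger end, vise frame) -> rows
W=ast.literal_eval(sys.argv[1]); K=31.
s=readout.sense(); p0=s['eef_pos'];R0=Ro.from_euler('xyz',s['tcp_rot'])
n0=-R0.as_matrix()[:,2]; print('tip now',W2V(p0+K*n0).round(1),'F',s['contact_force'].round(1),s['clock'])
for x,z,t in W:
    R=Rtool(t); p=V2W([x,0,z])+K*R.as_matrix()[:,2]
    a,b=rel(p,R,p0,R0); print((x,z,t),np.round(a,3),np.round(b,3))
E
python3 mt.py "[[110,225,-0.1],[60,225,0],[15,222,0]]"
```

```text
tip now [147.7  -0.  187.3] F [-0.5  0.3 -0.7] 11.6167
(110, 225, -0.1) [ 4.107  0.001 -2.621] [ 0.001 -0.183 -0.   ]
(60, 225, 0) [ 8.607 -0.001 -1.298] [ 0.001 -0.283 -0.   ]
(15, 222, 0) [12.845 -0.003  0.245] [ 0.001 -0.283 -0.   ]
```

{"method": "play_rows", "body": {"rows": [[180,[2,0,-2.2],[0,-0.09,0]],[255,[4.1,0,-2.6],[0,-0.18,0]],[255,[6.5,0,-2],[0,-0.24,0]],[255,[8.6,0,-1.3],[0,-0.283,0]],[255,[10.8,0,-0.5],[0,-0.283,0]],[255,[12.8,0,0.2],[0,-0.283,0]],[255,[12.8,0,0.2],[0,-0.283,0]],[255,[12.8,0,0.2],[0,-0.283,0]],[255,[12.8,0,0.2],[0,-0.283,0]],[255,[12.8,0,0.2],[0,-0.283,0]]]}}

```text
clock: 12.45
eef_pos: [554.6, 107.2, 188.8]
tcp_rot: [3.141, -0.004, -3.097]
contact_force: [-0.2, 0.5, -0.4]
opening: -0.002
```

```bash
python3 look.py 16; python3 mt.py "[[15,222,0],[10,200,0],[7,180,0],[5,160,0]]"; python3 - <<'E'
from plan import *
img=cv2.imread('pics/s16.png')
cv2.imwrite('pics/z16.png',cv2.resize(img[90:290,260:460],(600,600),interpolation=2))
d=np.load('pics/s16.npy');P=cloud('scene',d)
V=Rv.inv().apply((P-O).reshape(-1,3)).reshape(P.shape)
m=(V[...,2]>150)&(V[...,2]<260)&(abs(V[...,1])<14)&(V[...,0]>0)&(V[...,0]<70)
q=V[m]; i=np.argsort(q[:,2])[:25]; print(q[i].round(0))
E
```

```text
12.45 [554.56 107.25 188.77] vise [ 14.57  -0.06 188.77] [ 3.1413 -0.0045 -3.097 ] qv [-0.002  0.004 -0.005 -0.001  0.004  0.002] F [-0.18  0.45 -0.35] -0.0016901193739562968
tip now [ 14.7  -0.1 219.7] F [ 0.2 -1.2  0.1] 12.5
(15, 222, 0) [-0.038  0.009 -0.227] [ 0.    -0.004 -0.   ]
(10, 200, 0) [0.452 0.008 1.975] [ 0.    -0.004 -0.   ]
(7, 180, 0) [0.743 0.008 3.977] [ 0.    -0.004 -0.   ]
(5, 160, 0) [0.934 0.007 5.978] [ 0.    -0.004 -0.   ]
[[ 21.  -6. 218.]
 [ 21.  -6. 220.]
 [ 25.   5. 220.]
 [ 25.  -1. 221.]
 [ 24.  -4. 221.]
 [ 25.  -3. 221.]
 [ 25.   1. 223.]
 [ 20.  -8. 223.]
 [ 25.   5. 223.]
 [ 25.   6. 223.]
 [ 21.  -7. 223.]
 [ 24.   0. 224.]
 [ 21.  10. 224.]
 [ 27.   2. 224.]
 [ 26.  -0. 224.]
 [ 26.  -7. 224.]
 [ 21. -10. 224.]
 [ 26.  -2. 224.]
 [ 25.  -3. 224.]
 [ 25.   3. 225.]
 [ 25.   1. 225.]
 [ 25.  -5. 225.]
 [ 21.  11. 225.]
 [ 25.   5. 225.]
 [ 21.  -7. 226.]]
```

View pics/z16.png

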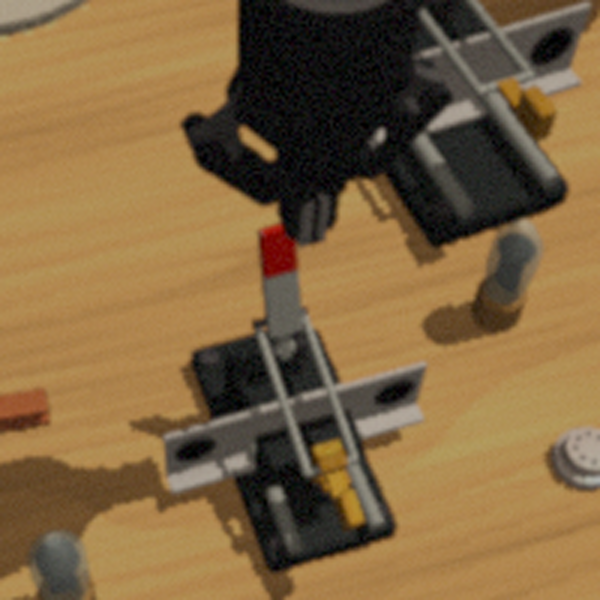

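Tip z checks out at 219 by depth against 219.7 predicted. The lip (zoom 330,455) covers the crossbar and the fin at (350,505) sits beyond it, so the bail is hooked. I'm descending in front of the lever.

{"method": "play_rows", "body": {"rows": [[255,[0.3,0,1.5],[0,0,0]],[255,[0.5,0,3],[0,0,0]],[255,[0.75,0,4.5],[0,0,0]],[255,[0.9,0,6],[0,0,0]],[255,[0.9,0,6],[0,0,0]],[255,[0.9,0,6],[0,0,0]]]}}

```text
clock: 13.0
eef_pos: [544.5, 106.7, 128.4]
tcp_rot: [3.142, -0.006, -3.097]
contact_force: [0.3, 0.4, -0.9]
opening: -0.005
```

```bash
cat > lev.py <<'E'
from plan import *
# corner follows lever face radius 76; rows for list of lever angles; press = overshoot mm along -normal
angs=[float(a) for a in sys.argv[1].split(',')]; T=float(sys.argv[2]) if len(sys.argv)>2 else 3.; r_=float(sys.argv[3]) if len(sys.argv)>3 else 76.;K=31.
s=readout.sense(); p0=s['eef_pos'];R0=Ro.from_euler('xyz',s['tcp_rot']); n0=-R0.as_matrix()[:,2]
print('tip now',W2V(p0+K*n0).round(1),'F',s['contact_force'].round(1),s['clock'])
for l in angs:
    c=A+r_*np.array([-np.cos(l),np.sin(l)])+T*np.array([np.sin(l),np.cos(l)])
    R=Rtool(0); p=V2W([c[0]+11,0,c[1]])+K*R.as_matrix()[:,2]; a,b=rel(p,R,p0,R0); print(l,'tip',(c+[11,0]).round(1),np.round(a,3),np.round(b,3))
E
python3 lev.py 1.4,1.33,1.3,1.25,1.2,1.15,1.1,1.0,.9; python3 look.py 17;  python3 meas.py 17 | tr ';' '\n' | (head -2)
```

```text
tip now [  4.7  -0.1 159.4] F [ 0.3  0.4 -0.9] 13.0
1.4 tip [  1.  165.4] [ 0.347  0.015 -0.595] [ 0.    -0.006 -0.   ]
1.33 tip [ -4.2 164.5] [ 0.871  0.014 -0.504] [ 0.    -0.006 -0.   ]
1.3 tip [ -6.4 164. ] [ 1.093  0.014 -0.453] [ 0.    -0.006 -0.   ]
1.25 tip [-10.1 163.1] [ 1.461  0.014 -0.355] [ 0.    -0.006 -0.   ]
1.2 tip [-13.7 161.9] [ 1.822  0.014 -0.238] [ 0.    -0.006 -0.   ]
1.15 tip [-17.3 160.6] [ 2.178  0.014 -0.103] [ 0.    -0.006 -0.   ]
1.1 tip [-20.8 159.1] [2.526 0.014 0.05 ] [ 0.    -0.006 -0.   ]
1.0 tip [-27.5 155.6] [3.198 0.013 0.406] [ 0.    -0.006 -0.   ]
0.9 tip [-33.9 151.4] [3.831 0.013 0.827] [ 0.    -0.006 -0.   ]
13.0 [544.47 106.7  128.43] vise [  4.47  -0.15 128.43] [ 3.1415 -0.0063 -3.0971] qv [-0.001 -0.022 -0.023  0.     0.007  0.001] F [ 0.3   0.4  -0.94] -0.00461624877868397
  return np.nanmean(a, axis, out=out, keepdims=keepdims)
Traceback (most recent call last):
  File "meas.py", line 8, in <module>
    m=S&(r_>110)&(g<60)&(b<60)&(V[...,2]>60); q=V[m]; print('red n',len(q),'med',np.nanmedian(q,0).round(1),'min',np.nanmin(q,0).round(1),'max',np.nanmax(q,0).round(1))
                                                                                                                  ~~~~~~~~~^^^^^
ValueError: zero-size array to reduction operation fmin which has no identity
```

View pics/z17.png

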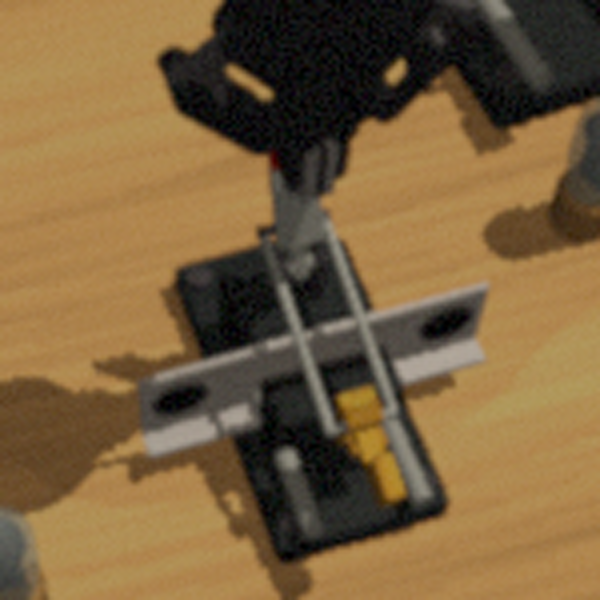

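The picture shows the bail arms passing either side of the lip (360,405), the crossbar beneath it, and the fin at (390,480). The lever push starts now.

{"method": "play_rows", "body": {"rows": [[255,[0.5,0,-0.25],[0,0,0]],[255,[0.87,0,-0.5],[0,0,0]],[255,[1.1,0,-0.45],[0,0,0]],[255,[1.46,0,-0.35],[0,0,0]],[255,[1.82,0,-0.24],[0,0,0]],[255,[2.18,0,-0.1],[0,0,0]],[255,[2.18,0,-0.1],[0,0,0]]]}}

```text
clock: 13.63
eef_pos: [522.1, 105.8, 130.2]
tcp_rot: [3.141, -0.004, -3.097]
contact_force: [0.3, 0.5, 0.6]
opening: -0.003
```

```bash
python3 lev.py 1.15,1.1,1.05,1.0,.95,.9,.85,.8,.75,.7; python3 look.py 18
```

```text
tip now [-17.7  -0.  161.2] F [0.3 0.5 0.6] 13.6333
1.15 tip [-17.3 160.6] [-0.057  0.001  0.063] [ 0.    -0.004 -0.   ]
1.1 tip [-20.8 159.1] [0.291 0.    0.215] [ 0.    -0.004 -0.   ]
1.05 tip [-24.2 157.4] [0.632 0.    0.384] [ 0.    -0.004 -0.   ]
1.0 tip [-27.5 155.6] [0.964 0.    0.57 ] [ 0.    -0.004 -0.   ]
0.95 tip [-30.8 153.6] [ 1.286 -0.     0.772] [ 0.    -0.004 -0.   ]
0.9 tip [-33.9 151.4] [ 1.597 -0.     0.99 ] [ 0.    -0.004 -0.   ]
0.85 tip [-36.9 149.1] [ 1.897 -0.     1.224] [ 0.    -0.004 -0.   ]
0.8 tip [-39.8 146.6] [ 2.185 -0.001  1.472] [ 0.    -0.004 -0.   ]
0.75 tip [-42.6 144. ] [ 2.461 -0.001  1.734] [ 0.    -0.004 -0.   ]
0.7 tip [-45.2 141.3] [ 2.723 -0.001  2.01 ] [ 0.    -0.004 -0.   ]
13.6333 [522.14 105.84 130.23] vise [-17.88  -0.01 130.23] [ 3.1412 -0.0044 -3.0969] qv [-0.001  0.009 -0.012  0.001  0.006 -0.002] F [0.32 0.53 0.64] -0.003019530025535218
```

View pics/z18.png

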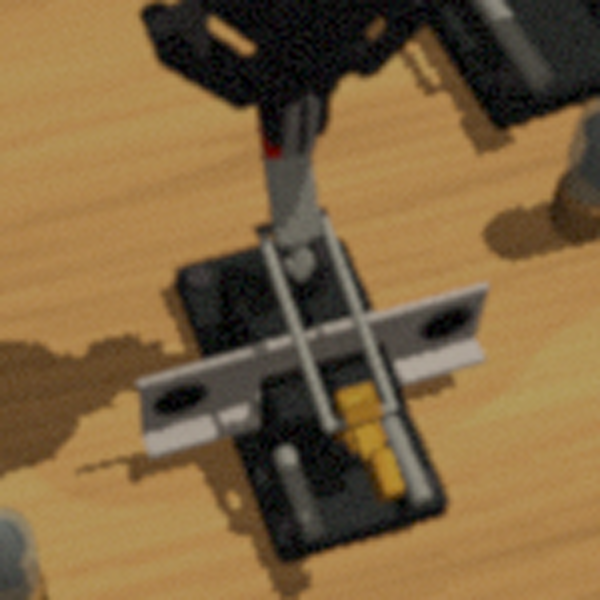

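{"method": "play_rows", "body": {"rows": [[255,[0.3,0,0.18],[0,0,0]],[255,[0.6,0,0.34],[0,0,0]],[255,[0.9,0,0.53],[0,0,0]],[255,[1.25,0,0.74],[0,0,0]],[255,[1.25,0,0.74],[0,0,0]]]}}

```text
clock: 14.1
eef_pos: [509.3, 105.2, 122.3]
tcp_rot: [3.141, -0.005, -3.097]
contact_force: [0.9, 0.5, 0.4]
opening: 0.003
```

```bash
python3 lev.py .95,.9,.85,.8,.75,.7,.65,.6; python3 look.py 19
```

```text
tip now [-30.6  -0.  153.3] F [0.9 0.5 0.4] 14.1
0.95 tip [-30.8 153.6] [ 0.001  0.003 -0.028] [ 0.    -0.006 -0.   ]
0.9 tip [-33.9 151.4] [0.312 0.003 0.19 ] [ 0.    -0.006 -0.   ]
0.85 tip [-36.9 149.1] [0.612 0.003 0.424] [ 0.    -0.006 -0.   ]
0.8 tip [-39.8 146.6] [0.9   0.003 0.672] [ 0.    -0.006 -0.   ]
0.75 tip [-42.6 144. ] [1.175 0.002 0.935] [ 0.    -0.006 -0.   ]
0.7 tip [-45.2 141.3] [1.437 0.002 1.211] [ 0.    -0.006 -0.   ]
0.65 tip [-47.7 138.4] [1.684 0.002 1.499] [ 0.    -0.006 -0.   ]
0.6 tip [-50.  135.4] [1.917 0.002 1.8  ] [ 0.    -0.006 -0.   ]
14.1 [509.27 105.24 122.28] vise [-30.76  -0.03 122.28] [ 3.1413 -0.0055 -3.097 ] qv [-0.     0.003 -0.013  0.001  0.011 -0.004] F [0.88 0.51 0.39] 0.0031031621948310923
```

View pics/z19.png

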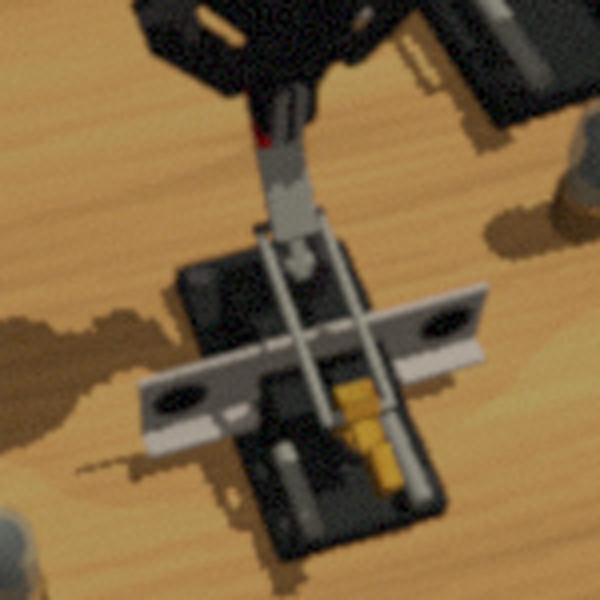

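{"method": "play_rows", "body": {"rows": [[255,[0.3,0,0.2],[0,0,0]],[255,[0.6,0,0.42],[0,0,0]],[255,[0.9,0,0.67],[0,0,0]],[255,[1.17,0,0.93],[0,0,0]],[255,[1.43,0,1.21],[0,0,0]],[255,[1.43,0,1.21],[0,0,0]]]}}

```text
clock: 14.65
eef_pos: [494.8, 104.5, 110.1]
tcp_rot: [3.141, -0.006, -3.097]
contact_force: [0.2, 0.6, -0.0]
opening: -0.001
```

```bash
python3 lev.py .7,.65,.6,.55,.5,.45,.4,.35,.3; python3 look.py 20
```

```text
tip now [-45.   -0.1 141.1] F [ 0.2  0.6 -0. ] 14.65
0.7 tip [-45.2 141.3] [-0.002  0.011 -0.016] [ 0.    -0.006 -0.   ]
0.65 tip [-47.7 138.4] [0.245 0.011 0.273] [ 0.    -0.006 -0.   ]
0.6 tip [-50.  135.4] [0.478 0.011 0.574] [ 0.    -0.006 -0.   ]
0.55 tip [-52.2 132.3] [0.695 0.01  0.886] [ 0.    -0.006 -0.   ]
0.5 tip [-54.3 129.1] [0.897 0.01  1.208] [ 0.    -0.006 -0.   ]
0.45 tip [-56.1 125.8] [1.082 0.01  1.54 ] [ 0.    -0.006 -0.   ]
0.4 tip [-57.8 122.4] [1.25  0.01  1.881] [ 0.    -0.006 -0.   ]
0.35 tip [-59.4 118.9] [1.402 0.01  2.23 ] [ 0.    -0.006 -0.   ]
0.3 tip [-60.7 115.3] [1.535 0.01  2.586] [ 0.    -0.006 -0.   ]
14.65 [494.83 104.51 110.1 ] vise [-45.22  -0.11 110.1 ] [ 3.1414 -0.0059 -3.0969] qv [-0.     0.001 -0.016 -0.004  0.017 -0.001] F [ 0.22  0.56 -0.04] -0.0007361726357460897
```

View pics/z20.png

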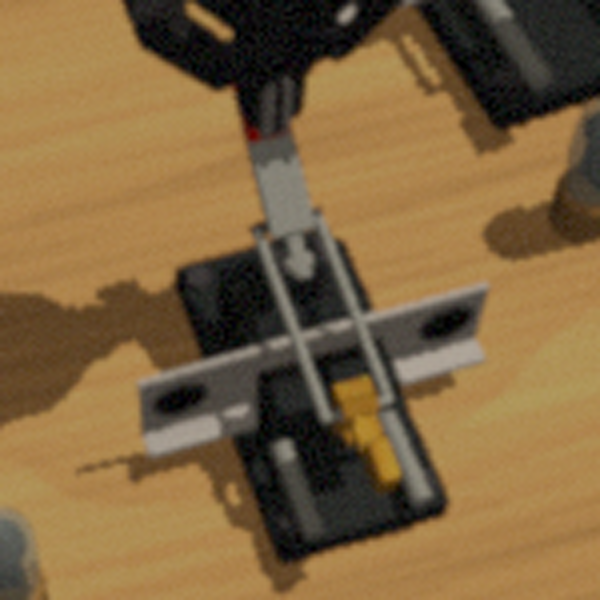

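{"method": "play_rows", "body": {"rows": [[255,[0.25,0,0.27],[0,0,0]],[255,[0.48,0,0.57],[0,0,0]],[255,[0.7,0,0.89],[0,0,0]],[255,[0.9,0,1.21],[0,0,0]],[255,[0.9,0,1.21],[0,0,0]]]}}

```text
clock: 15.12
eef_pos: [485.7, 104.1, 97.9]
tcp_rot: [3.142, -0.006, -3.097]
contact_force: [0.4, 0.2, 0.2]
opening: -0.002
```

```bash
python3 lev.py .5,.45,.4,.35,.3,.25,.2,.15,.1,.05; python3 look.py 21
```

```text
tip now [-54.1  -0.1 128.9] F [0.4 0.2 0.2] 15.1167
0.5 tip [-54.3 129.1] [-0.006  0.014 -0.016] [ 0.    -0.006 -0.   ]
0.45 tip [-56.1 125.8] [0.179 0.014 0.316] [ 0.    -0.006 -0.   ]
0.4 tip [-57.8 122.4] [0.347 0.013 0.657] [ 0.    -0.006 -0.   ]
0.35 tip [-59.4 118.9] [0.498 0.013 1.006] [ 0.    -0.006 -0.   ]
0.3 tip [-60.7 115.3] [0.631 0.013 1.362] [ 0.    -0.006 -0.   ]
0.25 tip [-61.9 111.7] [0.747 0.013 1.724] [ 0.    -0.006 -0.   ]
0.2 tip [-62.9 108. ] [0.844 0.013 2.092] [ 0.    -0.006 -0.   ]
0.15 tip [-63.7 104.3] [0.923 0.013 2.464] [ 0.    -0.006 -0.   ]
0.1 tip [-64.3 100.6] [0.983 0.013 2.839] [ 0.    -0.006 -0.   ]
0.05 tip [-64.8  96.8] [1.024 0.013 3.217] [ 0.    -0.006 -0.   ]
15.1167 [485.74 104.07  97.91] vise [-54.32  -0.14  97.91] [ 3.1415 -0.0061 -3.0969] qv [ 0.    -0.003 -0.013 -0.001  0.017 -0.001] F [0.41 0.22 0.19] -0.0020021450260433397
```

View pics/z21.png

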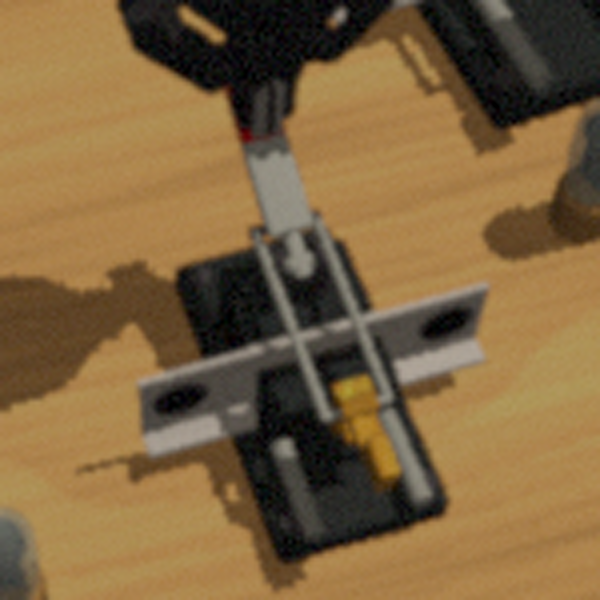

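```bash
cat > la.py <<'E'
from plan import *
tag=sys.argv[1]
d=np.load(f'pics/s{tag}.npy');P=cloud('scene',d)
V=Rv.inv().apply((P-O).reshape(-1,3)).reshape(P.shape)
img=cv2.imread(f'pics/s{tag}.png').astype(int); br=img.min(2)
m=(abs(V[...,1])<8)&(V[...,0]<-14)&(V[...,0]>-92)&(V[...,2]>84)&(V[...,2]<175)&((br>60)|((img[...,2]>100)&(img[...,1]<60)))
q=V[m][:,[0,2]]; c=np.median(q,0); w=np.linalg.svd(q-c)[2][0]; a=np.arctan2(abs(w[1]),abs(w[0])); print('lever n',len(q),c.round(1),'angle',a.round(3),'offset from A line',(np.array([np.sin(a),np.cos(a)])@(c-A)).round(2), 'range',q.min(0).round(),q.max(0).round())
# keeper lip top
hsv=cv2.cvtColor(img.astype(np.uint8),cv2.COLOR_BGR2HSV)
k=(hsv[...,0]>12)&(hsv[...,0]<30)&(hsv[...,1]>150)&(abs(V[...,1])<9)&(V[...,0]>50)&(V[...,0]<125)&(V[...,2]>50)
kk=V[k]; kt=kk[(kk[:,2]>87)&(kk[:,0]<95)]; print('lip top x',kt[:,0].min().round(1),kt[:,0].max().round(1),'z',np.median(kt[:,2]).round(1)); f=kk[kk[:,0]>95]; print('fin',len(f),f.min(0).round(),f.max(0).round())
E
for t in 17 18 19 20 21; do python3 la.py $t; done
```

```text
lever n 49 [-17.3 138. ] angle 1.212 offset from A line 0.66 range [-20. 131.] [-15. 144.]
lip top x 69.2 84.5 z 91.6
fin 94 [95. -5. 74.] [119.   4.  94.]
lever n 122 [-21.4 128.8] angle 1.216 offset from A line -6.63 range [-30. 116.] [-14. 170.]
lip top x 68.1 83.3 z 91.8
fin 89 [97. -5. 72.] [117.   5.  95.]
lever n 164 [-27.5 119.5] angle 0.704 offset from A line 4.74 range [-42. 107.] [-14. 149.]
lip top x 66.1 82.8 z 91.7
fin 90 [96. -5. 73.] [115.   4.  96.]
lever n 179 [-31.7 111.7] angle 0.433 offset from A line 6.42 range [-49. 102.] [-14. 121.]
lip top x 65.7 94.4 z 91.5
fin 92 [95. -6. 78.] [114.   4.  97.]
  return _methods._mean(a, axis=axis, dtype=dtype,
  ret = um.true_divide(
Traceback (most recent call last):
  File "la.py", line 7, in <module>
    q=V[m][:,[0,2]]; c=np.median(q,0); w=np.linalg.svd(q-c)[2][0]; a=np.arctan2(abs(w[1]),abs(w[0])); print('lever n',len(q),c.round(1),'angle',a.round(3),'offset from A line',(np.array([np.sin(a),np.cos(a)])@(c-A)).round(2), 'range',q.min(0).round(),q.max(0).round())
                                                                                                                                                                                                                                          ~~~~~^^^
ValueError: zero-size array to reduction operation minimum which has no identity
```

```bash
python3 - <<'E'
from plan import *
for tag in('19','20','21'):
    d=np.load(f'pics/s{tag}.npy');P=cloud('scene',d);V=Rv.inv().apply((P-O).reshape(-1,3)).reshape(P.shape)
    img=cv2.imread(f'pics/s{tag}.png')
    print(tag)
    for v in range(160,206,3):
        print(v,' '.join('%d,%d,%d(%d)'%(*np.nan_to_num(V[v,u]).round(),img[v,u].mean()) for u in range(340,358,3)))
E
```

```text
19
160 -19,-23,204(0) -25,-16,195(18) -19,-13,201(7) -19,-8,199(11) -19,-2,196(17) -19,3,195(15)
163 -19,-23,197(62) -31,-13,179(11) -18,-13,195(19) -19,-7,191(27) -21,-1,186(44) -20,4,186(56)
166 -162,30,-1(127) -30,-13,173(9) -25,-10,177(16) -19,-7,183(48) -19,-1,181(23) -19,4,178(58)
169 -153,26,1(134) -31,-13,163(32) -24,-10,170(17) -21,-6,172(56) -20,-1,171(28) -20,5,169(61)
172 -146,24,-1(127) -36,-11,147(49) -25,-9,160(10) -20,-6,165(57) -20,0,163(28) -20,5,160(76)
175 -137,21,1(123) -35,-11,141(87) -30,-7,145(45) -20,-5,156(61) -21,0,154(53) -29,10,139(87)
178 -130,19,0(121) -127,25,1(106) 0,0,0(73) -28,-2,137(77) -27,4,135(73) -26,9,134(89)
181 -122,16,0(121) -120,22,0(118) -25,-9,135(76) -23,-4,135(77) -24,3,131(75) -24,8,129(79)
184 -114,13,1(127) -113,20,0(123) -23,-9,128(73) -20,-5,131(79) -20,1,127(76) -21,7,124(95)
187 -107,11,0(129) -104,16,2(130) -20,-10,124(83) -19,-5,123(115) -17,0,123(107) -17,6,120(115)
190 -99,8,0(134) -98,14,0(132) -17,-11,119(101) -15,-6,119(113) -14,-1,118(115) -12,4,119(114)
193 -94,7,-3(127) -91,12,-2(130) -87,17,2(115) -11,-7,116(114) -11,
[... 2654 characters left out ...]
09) -35,-4,111(141) -32,0,112(142) -31,6,111(144) -103,44,2(124)
187 -108,11,-2(129) -104,17,1(105) -29,-6,110(139) -27,-1,110(140) -27,4,109(141) -25,10,108(143)
190 -98,8,2(129) -96,14,2(124) -25,-8,107(136) -23,-3,107(138) -21,2,108(140) -20,8,106(137)
193 -92,6,-1(126) -92,12,-3(126) -19,-10,106(118) -18,-4,105(138) -18,2,103(140) -15,6,104(142)
196 -84,3,1(126) -82,9,1(95) -15,-11,102(87) -12,-6,104(141) -11,-1,103(135) -10,4,103(122)
199 -77,1,1(128) -16,-16,94(86) -74,13,-2(92) -71,19,0(79) -9,-1,97(120) -9,5,94(95)
202 -59,-6,17(78) -57,0,18(59) -7,-13,95(115) -5,-9,97(46) -4,-3,95(104) -2,2,95(132)
205 -52,-8,18(32) -21,-14,66(24) -2,-15,94(119) 3,-11,99(46) 2,-5,95(120) 2,0,93(136)
```

Lever face slope is about 0.45 rad and its upper face is offset about 6 mm from A. Continuing down through dead centre with force checks.

{"method": "play_rows", "body": {"rows": [[255,[0.18,0,0.32],[0,0,0]],[255,[0.35,0,0.66],[0,0,0]],[255,[0.5,0,1.0],[0,0,0]],[255,[0.5,0,1.0],[0,0,0]]]}}

```text
clock: 15.5
eef_pos: [480.9, 103.9, 88.0]
tcp_rot: [3.141, -0.006, -3.097]
contact_force: [-0.2, 0.1, -0.3]
opening: -0.002
```

```bash
python3 lev.py .4,.35,.3,.25,.2,.15,.1,.05,0 6; python3 look.py 22; python3 -c "
from plan import *
s=readout.sense();print(s['wrist_torque'])"
```

```text
tip now [-59.   -0.1 119. ] F [-0.2  0.1 -0.3] 15.5
0.4 tip [-56.7 125.1] [-0.248  0.012 -0.617] [ 0.    -0.006 -0.   ]
0.35 tip [-58.3 121.7] [-0.083  0.012 -0.274] [ 0.    -0.006 -0.   ]
0.3 tip [-59.8 118.2] [0.064 0.012 0.078] [ 0.    -0.006 -0.   ]
0.25 tip [-61.2 114.6] [0.194 0.012 0.436] [ 0.    -0.006 -0.   ]
0.2 tip [-62.3 111. ] [0.306 0.012 0.8  ] [ 0.    -0.006 -0.   ]
0.15 tip [-63.2 107.3] [0.4   0.012 1.17 ] [ 0.    -0.006 -0.   ]
0.1 tip [-64.  103.6] [0.475 0.012 1.543] [ 0.    -0.006 -0.   ]
0.05 tip [-64.6  99.8] [0.531 0.012 1.92 ] [ 0.    -0.006 -0.   ]
0.0 tip [-65.  96.] [0.568 0.012 2.3  ] [ 0.    -0.006 -0.   ]
15.5 [480.88 103.87  87.96] vise [-59.18  -0.12  87.96] [ 3.1415 -0.0059 -3.0969] qv [-0.001 -0.002 -0.011  0.     0.016 -0.001] F [-0.22  0.11 -0.26] -0.001968985046179144
[ 0.03646328 -0.00287302 -0.02389576]
```

View pics/z22.png

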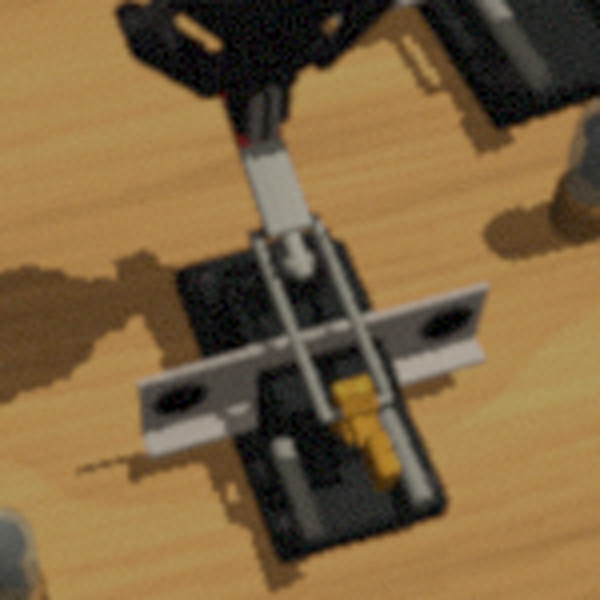

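{"method": "play_rows", "body": {"rows": [[255,[0.15,0,0.3],[0,0,0]],[255,[0.25,0,0.6],[0,0,0]],[255,[0.33,0,0.9],[0,0,0]],[255,[0.33,0,0.9],[0,0,0]]]}}

```text
clock: 15.88
eef_pos: [477.8, 103.7, 79.1]
tcp_rot: [3.141, -0.006, -3.097]
contact_force: [-0.2, -0.7, -0.1]
opening: 0.005
```

```bash
python3 lev.py .2,.15,.1,.05,0 6; python3 look.py 23; python3 la.py 23; python3 - <<'E'
from plan import *
for tag in('23',):
    d=np.load(f'pics/s{tag}.npy');P=cloud('scene',d);V=Rv.inv().apply((P-O).reshape(-1,3)).reshape(P.shape)
    for v in range(166,206,3):
        print(v,' '.join('%d,%d,%d'%tuple(np.nan_to_num(V[v,u]).round()) for u in range(340,358,3)))
E
```

```text
tip now [-62.1  -0.1 110.1] F [-0.2 -0.7 -0.1] 15.8833
0.2 tip [-62.3 111. ] [-0.001  0.01  -0.086] [ 0.    -0.006 -0.   ]
0.15 tip [-63.2 107.3] [0.093 0.01  0.283] [ 0.    -0.006 -0.   ]
0.1 tip [-64.  103.6] [0.168 0.01  0.657] [ 0.    -0.006 -0.   ]
0.05 tip [-64.6  99.8] [0.224 0.01  1.034] [ 0.    -0.006 -0.   ]
0.0 tip [-65.  96.] [0.262 0.01  1.413] [ 0.    -0.006 -0.   ]
15.8833 [477.76 103.75  79.12] vise [-62.3   -0.1   79.12] [ 3.1415 -0.0057 -3.0969] qv [-0.    -0.004 -0.01  -0.001  0.011 -0.   ] F [-0.2  -0.7  -0.14] 0.005394739235178553
lever n 162 [-34.7  96.5] angle 0.063 offset from A line 4.25 range [-57.  87.] [-14. 137.]
lip top x 65.5 94.9 z 91.3
fin 97 [95. -5. 79.] [114.   4.  99.]
166 -55,-9,141 -52,-5,143 -51,0,142 -52,6,139 -153,55,0 -150,61,1
169 -56,-9,132 -50,-6,137 -51,1,133 -56,8,124 -146,52,-1 -142,58,1
172 -57,-9,121 -51,-5,127 -50,1,126 -56,9,115 -138,50,-1 -135,55,0
175 -68,-4,97 -52,-4,117 -52,1,115 -131,40,0 -132,47,-3 -129,53,-2
178 -60,-7,98 -59,-1,97 -58,4,96 -57,10,95 -122,44,-1 -119,49,1
181 -54,-9,97 -54,-3,96 -51,2,97 -49,7,97 -115,41,-2 -111,47,1
184 -50,-10,94 -48,-5,95 -46,0,95 -43,5,96 -41,10,96 -105,44,0
187 -107,11,0 -40,-8,96 -39,-2,95 -36,3,96 -33,7,98 -97,42,0
190 -100,9,-1 -33,-10,97 -31,-5,97 -30,0,97 -28,6,97 -89,39,0
193 -92,6,0 -90,12,0 -26,-7,95 -24,-2,95 -22,3,97 -20,9,96
196 -85,3,0 -82,9,0 -19,-9,96 -18,-4,95 -16,1,96 -16,7,94
199 -77,1,0 -20,-15,88 -14,-11,94 -14,-5,92 -11,-1,94 -56,26,18
202 -60,-5,16 -14,-17,87 -54,5,20 -4,-9,97 -5,-3,94 0,0,0
205 -54,-7,15 -21,-14,66 -6,-14,88 2,-11,98 1,-5,94 3,0,94
```

View pics/z23.png

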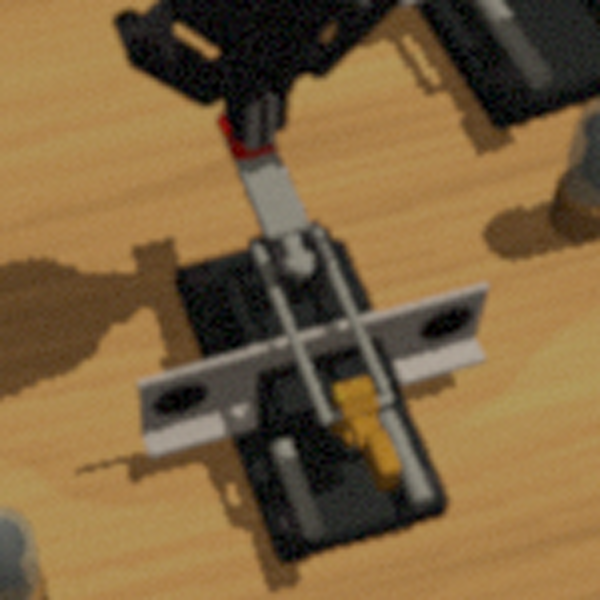

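The lever has snapped past centre and lies flat, its face at z≈96 all along and the fingers about 13 mm clear. I retract straight up and re-check.

{"method": "play_rows", "body": {"rows": [[255,[-0.3,0,-2],[0,0,0]],[255,[-0.3,0,-5],[0,0,0]],[255,[-0.3,0,-9],[0,0,0]],[255,[0,0,-13],[0,0,0]],[255,[4,0,-16],[0,0,0]],[255,[8,0,-18],[0,0,0]],[255,[12,0,-18],[0,0,0]],[255,[12,0,-18],[0,0,0]],[255,[12,0,-18],[0,0,0]]]}}

```text
clock: 16.68
eef_pos: [357.5, 98.4, 261.0]
tcp_rot: [3.141, -0.003, -3.096]
contact_force: [0.3, 0.3, -0.0]
opening: -0.003
```

```bash
python3 look.py 24; python3 - <<'E'
from plan import *
ds=[];
for i in range(8):
    p,d=grab_frame('scene'); ds.append(d)
D=np.stack(ds); D=np.where(D==0,np.nan,D); d=np.nan_to_num(np.nanmedian(D,0)).astype(np.float32); np.save('pics/s25.npy',d); cv2.imwrite('pics/s25.png',p[:,:,::-1])
P=cloud('scene',d);V=Rv.inv().apply((P-O).reshape(-1,3)).reshape(P.shape)
m=(abs(V[...,1])<8)&(V[...,0]<-25)&(V[...,0]>-86)&(abs(V[...,2]-96)<8)
q=V[m]; print(len(q),'lever slope',np.polyfit(q[:,0],q[:,2],1),q[:,0].min())
# tubes etc unmoved
P0=cloud('scene',np.load('pics/scene0.npy'))
for n,(x0,x1,y0,y1) in dict(tubeA=(590,660,255,310),tubeB=(605,660,-80,-25),near=(470,520,255,305),clip=(475,512,-85,-30)).items():
    for Q in(P0,P):
        w=(Q[...,0]>x0)&(Q[...,0]<x1)&(Q[...,1]>y0)&(Q[...,1]<y1)&(Q[...,2]>6); print(n,Q[w].mean(0).round(1),w.sum())
E
python3 la.py 25
```

```text
16.6833 [357.48  98.36 261.  ] vise [-182.71   -0.07  261.  ] [ 3.1409 -0.003  -3.0962] qv [-0.013  0.071 -0.055 -0.004 -0.041 -0.014] F [ 0.32  0.29 -0.02] -0.0028381907285233055
222 lever slope [-0.00683314 96.33642835] -85.98455409563364
tubeA [626.1 285.9  15.5] 341
tubeA [626.2 285.9  15.4] 345
tubeB [641.4 -53.7  63.6] 576
tubeB [641.4 -53.6  63.9] 578
near [506.4 274.2  57.7] 554
near [506.3 274.1  57.9] 554
clip [495.5 -57.   17.6] 180
clip [495.1 -56.7  18.4] 168
lever n 268 [-48.8  96.7] angle 0.009 offset from A line 6.28 range [-86.  87.] [-14.  98.]
lip top x 65.4 95.0 z 91.3
fin 92 [96. -5. 79.] [114.   4.  97.]
```

View pics/z24.png

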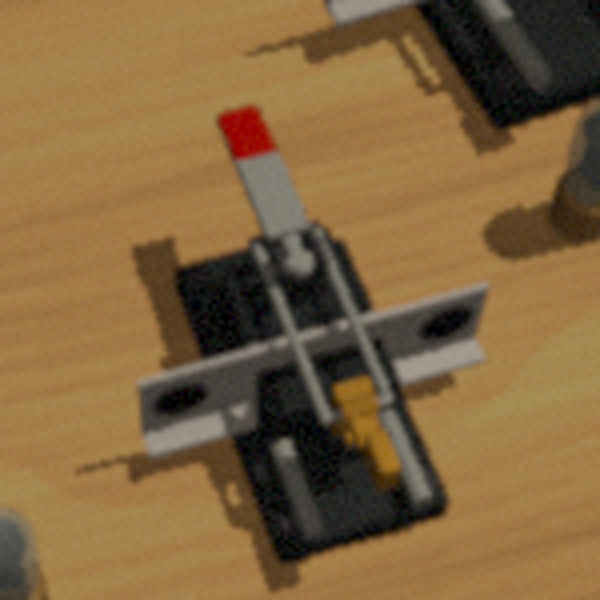

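```bash
python3 -c "
from rig import r,readout; print(readout.sense()['contact_force']); print(r.sign_off())"
```

```text
[-0.18396578  0.33541179  0.4755695 ]
the job is handed in; nothing more can be done
None
```

The smallest vise is clamped and the job is handed in at about 17 s of the 56 s. I took the bail by its fin, felt the crossbar down onto the keeper's floor, and pulled it back under the lip against its post. Then I let go and pushed the lever over centre with closed fingers.

Last checks:
- **Lever:** it lies flat (slope about 0.01 rad) after snapping past centre by itself. The fingers were about 13 mm above it and did not press on it there.
- **Jaw:** the bail is still hooked, and the keeper has moved about 7 mm towards the lever (4.5 to 10.5 mm expected).
- **Keeper:** vertical force at the floor peaked at about 3.5 N, and its lip stands at the same height as before, within 0.3 mm.
- **Other parts:** tubes, socket and clip show no movement beyond measurement noise, at most 0.8 mm. The arm was clear of everything with near-zero force at hand-in.

Disagreements and slips:
- **Finger length:** the cameras showed the fingers ending about 31 mm short of the reported TCP. My first close on the fin therefore shut on air above it, touching nothing, and I corrected the offset by sight.
- **Push force:** readings stayed near zero (under 1 N) during the lever push, lower than the roughly 8 N the text suggests.

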